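# Measure the baking tray with the spring rule and lock the reading

## Task

Take the length of the baking tray with the spring-return rule: lay the rule flat in the tray beside the jar, along the tray's long direction, with its end hook down over the outside of one short-end rim; back the case away against its spring until its rear end butts against the opposite rim, and only then press the thumb lock fully down so that the reading stays. Leave the rule lying there locked and let go of, and do not knock or shift the jar, rolling pin, bowl or can opener.

Things in the scene. Friction and masses are not known exactly. Their poses are not given: they have to be found in the camera images.
- rule: Loose spring-return measuring rule, like a pocket tape measure, 0.4 to 0.6 kg: black case 115 long (x) x 40 wide (y) x 44 high (z) mm with a flat bottom. Origin at the centre of the case's underside, +x to the front where the steel blade comes out, +z up. Blade 20 wide, 2.5 thick, its underside 14.5 above the case's underside. It starts flat on the table, blade in, at any yaw.
- hook (a point): Middle of the case-side face of the blade's end hook, a plate 28 wide and 4 mm thick that hangs from the blade to 2 mm above the level of the case's underside. The point is 8 mm above that level and, with the blade in, 30 mm ahead of the case's front face (87.5 mm ahead of the rule's origin). It moves with the blade.
- tape (a joint): How far the blade is drawn out, m: 0 = in, end stop 0.100; 0.090 when the hook bears on one end rim and the case's rear end touches the other. A spring pulls it in: 0.6 N when in, about 1.05 N at 0.090. If let go unlocked, standing on its flat bottom with the hook caught, the case stays: its weight and friction (over 2 N) beat the spring.
- lock_pad (a point): Centre of the top of the thumb lock, a dark 24 x 24 mm pad on top of the case, 40 mm ahead (+x) of the rule's origin, 53 mm above the case's underside when up (9 mm proud of the case).
- lock (a joint): Thumb lock travel, m: 0 = up (blade free), about 0.005 = pressed down on the blade (locked). It needs about 4 to 8 N straight down and stays down; it is not sprung. Once down it holds the blade where it is.
- tray: Shallow metal baking tray, fixed to the table, outside 240 (x) x 200 (y) mm; floor 5 mm thick; a rim 5 mm thick all round, its top 12 mm above the tray's floor (17 mm above the table). Origin at the centre of its underside, on the table; x is the long direction. Either short end may be hooked. It lies left or right of the robot's middle at any yaw.
- jar: Empty open glass jar, 68 mm across, 105 high, 0.25 kg, standing upright on the tray's floor in one long half (45 to 55 mm off the tray's lengthwise midline); origin at the centre of its underside. Bystander.
- rolling_pin: Wooden rolling pin lying on the table between the tray's side and the rule's side: barrel 42 mm thick, 200 long, with a 22 mm thick, 40 mm long handle at each end (280 in all), along its x; origin below its middle. It can roll. Bystander.
- bowl: White ceramic bowl, rim 140 mm across, 60 high, standing on the table beyond the rolling pin; origin at the centre of its underside. Bystander.
- can_opener: Steel can opener lying flat between the robot and the rolling pin, 140 long (x) and up to 60 wide, 36 high at its turning knob; origin at its middle, at the underside. Bystander.

How it is judged:
By the outcome, as a careful person would: the job done as asked, in the order asked, and still so for the second after the job is handed in, with the robot touching nothing.
It also fails if it takes over 51 s, if anything falls off the work surface, if the arm or the gripper's body presses on something with over 40 N, if the wrist force passes 120 N, or if a joint passes its speed limit or range.

## Robot

A 6-joint arm with a two-finger parallel gripper is mounted at the origin on the work surface. World frame = base frame: x ahead of the robot, y to its left, z up, the work surface at z = 0. Lengths are in m, angles in degrees, forces in N, time in s.
With the tool pointing down it reaches from about 0.4 to 0.825 m from the base axis. Payload 7 kg.
Tool frame: the origin (TCP) lies between the finger pads; the fingertips stand 11 mm ahead of it and the grasp point (between the pads) lies 8 mm behind it; z points along the fingers, y is the direction in which the jaws open and shut (so a half turn about z gives the same grasp; the last joint's range is limited). The gripper opens to 88 mm and grips with 3 to 60 N. Pads are 19 mm wide; open, the fingers measure 130 mm over their backs; the gripper's body (78 mm by 193 mm) begins 47 mm behind the grasp point.
Start: joints at [93.627, 20.546, 0.682, 0, -70.136, -16.507], TCP at [0.15, 0.658, 0.238] pointing down, gripper open.
Joint ranges: [-176.03, 176.03], [-82.01, 121.73], [-58.28, 71.71], [-173.87, 95.51], [-174.79, -0.11], [-173.66, 173.66]. Speed limits (degrees/s): [136.94, 136.94, 172.46, 180, 180, 180].

## Interface

Orientations are given as [roll, pitch, yaw] about the fixed x, y, z axes, in that order (R = Rz(yaw) Ry(pitch) Rx(roll)).
In Python, from plant import r gives the robot as it stands.
- The arm moves only by the shell command python3 -m inch 'ROWS' [OPENING] [FORCE]. ROWS is JSON, a list of rows, each an object of numbers: "x", "y", "z": the shift along the tool's x, y, z as a fraction of full scale; "yaw": the turn about the tool's z as a fraction of full scale. In form: [{"x": .., "y": .., "z": .., "yaw": ..}, ...]. A call has 1 to 5 rows; each row shifts and turns the pose as measured when the row begins, along the tool's axes as they then stand; what a row does not reach is not made up. Full scale, the value 1, is 0.025 m for a shift and 4 degrees for a turn. A row lasts 1/12 s, in which the tool goes at most 41.7 mm and 7.16 degrees, less where a joint would pass 70% of its speed; a pose out of reach is approached as far as the arm can. A call with a number of a shift or a turn outside -1 to 1 is refused whole. A call with a gripper value outside its range is refused whole. OPENING is the opening, from -1 (shut) to 1 (fully open), set as the call begins (- or left out, the last holds). The fingers move at their own pace and stop on an object; FORCE is the grip in N (left out, the last holds). Time passes only in rows, so rows that do not move let the fingers close. It gives the time, the measured TCP pose, the force and the opening at its end, in the units of the state.
- r.get_state(): the state, without advancing time (a new reading comes with each control period).
- r.capture(name): name is "side" or "top" or "wrist"; returns (picture, depth): 480x640x3 uint8, red, green, blue; 480x640 float32, m along the optical axis (not along the pixel's ray), 0 where there is no reading.
- r.camera_info(name): a dict with "mtx" (3x3 intrinsics, pixels), "pose" (4x4, takes a point from camera to world coordinates). Camera axes: x right, y down, z forward; pixel columns grow to the right and rows downward; lengths in m; the calibration is good to about 2 mm. The wrist camera is an equidistant fisheye: a pixel r from the principal point sees the ray r / f radians off the axis. A picture is of the moment at which its call begins: read the wrist's pose just before it. camera_info takes no time and is no camera call; for the wrist camera it gives the pose at the moment of the call.
- r.close_job(): hands the job in, once; it reports no verdict.
The state is a dict: "time_s": time; "joints": joint angles; "qd": joint speeds; "joint_torque": joint torques, N m; "tcp_pos": TCP position; "eef_rot": TCP orientation; "contact_force": force on the tool from outside, world axes, zero at the start; "moment": the same for the moment, N m; "gripper_width": finger opening in m.
Only numpy, scipy, OpenCV 4.12 (cv2) and the standard library are available. Lean on these libraries where they do the work, as an engineer would, in place of code of your own. Each camera call takes 0.05 s, during which the arm holds its last target. There are 200 camera calls.

## Working session

There is one attempt and no reset: what is moved stays moved. The work goes in short steps, Python scripts to look and compute and a shell command to move; the robot and the scene stay as the last step left them, time stands still between calls to the robot, and variables do not carry over. Pictures are saved under pics/ and viewed, about 8 in all and at most 12, crops included, and the job is handed in when it is done.

```bash
ls; mkdir -p pics; cat > cap.py <<'E'
import sys,cv2,numpy as np
from plant import r
for n in sys.argv[2:]:
    i=r.camera_info(n); p,d=r.capture(n)
    np.savez(f"pics/{n}_{sys.argv[1]}.npz",p=p,d=d,K=i["mtx"],T=i["pose"])
    cv2.imwrite(f"pics/{n}_{sys.argv[1]}.png",p[:,:,::-1])
    print(n,np.round(i["mtx"],1).tolist(),np.round(i["pose"],3).tolist())
print(r.get_state())
E
python3 cap.py 0 top side
```

```text
pics
top [[505.0, 0.0, 324.4], [0.0, 505.0, 234.3], [0.0, 0.0, 1.0]] [[0.149, -0.968, 0.201, 0.395], [-0.989, -0.145, 0.036, -0.026], [-0.006, -0.204, -0.979, 1.009], [0.0, 0.0, 0.0, 1.0]]
side [[551.3, 0.0, 315.5], [0.0, 551.3, 242.5], [0.0, 0.0, 1.0]] [[-0.966, -0.178, 0.187, 0.405], [-0.258, 0.704, -0.662, 0.666], [-0.014, -0.688, -0.726, 0.812], [0.0, 0.0, 0.0, 1.0]]
{'time_s': 0.1, 'joints': array([ 9.36280768e+01,  2.05874502e+01,  6.40109664e-01, -1.64139456e-02,
       -7.01367112e+01, -1.65064335e+01]), 'qd': array([ 0.00761942, -0.08926816,  0.12729496, -0.01114751,  0.14015866,
        0.02418987]), 'joint_torque': array([-1.58536190e-03, -5.84163845e+01,  2.93746966e+01,  7.01535702e+00,
        1.01955087e-02, -4.50017239e-05]), 'tcp_pos': array([0.15038929, 0.65760897, 0.23672744]), 'eef_rot': array([ 1.79915028e+02, -9.08788677e-03, -1.28839384e+01]), 'contact_force': array([ 0.21920674, -0.25020787,  0.05403238]), 'moment': array([-0.07690658, -0.01393044,  0.02442774]), 'gripper_width': 0.08757977391724565}
```

View pics/top_0.png

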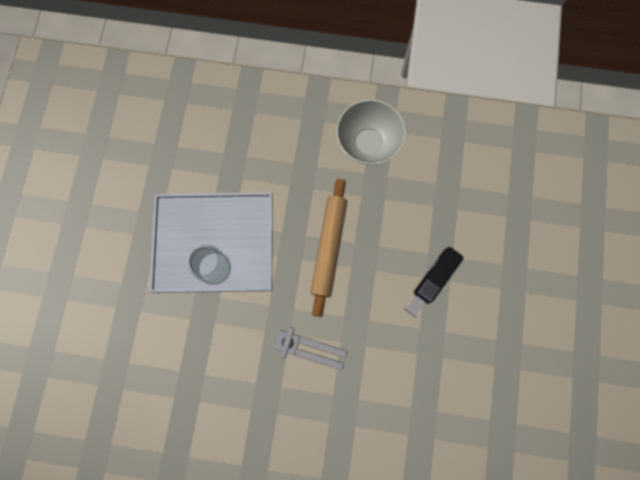

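The top view shows the tray (about 150–272, 194–292) with the jar in its lower half at (210,265). The pin is at (330,247), the bowl at (371,132) and the opener at (310,348). The rule's case is at (440,274) with its hook toward (412,311).

```bash
cat > geo.py <<'E'
import numpy as np,cv2
def load(n):
    z=np.load(f"pics/{n}.npz"); return z["p"],z["d"],z["K"],z["T"]
def ray(K,T,uv,z):
    uv=np.atleast_2d(np.asarray(uv,float))
    d=np.c_[(uv[:,0]-K[0,2])/K[0,0],(uv[:,1]-K[1,2])/K[1,1],np.ones(len(uv))]@T[:3,:3].T
    return T[:3,3]+d*((z-T[2,3])/d[:,2])[:,None]
def cloud(d,K,T):
    v,u=np.mgrid[:480,:640]
    c=np.stack([(u-K[0,2])/K[0,0]*d,(v-K[1,2])/K[1,1]*d,d],-1)
    return c@T[:3,:3].T+T[:3,3]
E
python3 - <<'E'
from geo import *
for cam in ("top_0","side_0"):
    p,d,K,T=load(cam); P=cloud(d,K,T)
    # case: black & on table
    m=((p.max(2)<75)&(P[...,2]>0.015)&(P[...,2]<0.08)&(P[...,0]<0.8)&(P[...,0]>.3)).astype(np.uint8)
    n,l,s,c=cv2.connectedComponentsWithStats(m)
    for i in np.argsort(-s[1:,4])[:2]+1:
        if s[i,4]<80: continue
        q=P[l==i]; top=q[q[:,2]>np.percentile(q[:,2],50)-.004]
        print(cam,"dark",s[i],np.round(np.percentile(q[:,2],[5,50,95]),4))
        xy=q[(q[:,2]>.038)&(q[:,2]<.049)][:,:2].astype(np.float32); 
        if len(xy)>20: print(" case top rect",cv2.minAreaRect(xy), len(xy))
        xy=q[q[:,2]>.049][:,:2].astype(np.float32); 
        if len(xy)>8: print(" pad",cv2.minAreaRect(xy),len(xy))
    # tray
    m=((P[...,2]>0.0025)&(P[...,2]<0.025)&(p.min(2)>110)&(p[...,2].astype(int)>p[...,0]-3)).astype(np.uint8)
    n,l,s,c=cv2.connectedComponentsWithStats(m)
    i=1+np.argmax(s[1:,4]); print(cam,"tray",s[i],np.median(P[l==i][:,2]))
    cn=max(cv2.findContours((l==i).astype(np.uint8),0,2)[0],key=cv2.contourArea)
    w=ray(K,T,cv2.convexHull(cn)[:,0],0.017)[:,:2].astype(np.float32)
    print(cv2.minAreaRect(w),cv2.boxPoints(cv2.minAreaRect(w)).round(4).tolist())
# jar
p,d,K,T=load("top_0");P=cloud(d,K,T)
m=(P[...,2]>.095)&(P[...,2]<.115)&(P[...,1]>.1)&(P[...,1]<.6); print("jar rim",m.sum(),P[m].mean(0) if m.any() else 0)
im=np.hstack([cv2.resize(load("side_0")[0],(800,600))]);cv2.imwrite("pics/s0.png",im[:,:,::-1])
E
```

```text
top_0 dark [ 414  247   49   56 1157] [0.0367 0.0447 0.0541]
 case top rect ((0.5498022437095642, -0.22035542130470276), (0.0383642204105854, 0.11324205249547958), 61.54230499267578) 924
 pad ((0.5477104187011719, -0.2210617959499359), (0.02524670585989952, 0.09967812150716782), 60.91118240356445) 166
top_0 tray [  149   192   123   101 10037] 0.006168253348395769
((0.5522752404212952, 0.233488067984581), (0.20215074717998505, 0.24036750197410583), 9.841196060180664) [[0.43209999799728394, 0.3346000015735626], [0.4731999933719635, 0.09780000150203705], [0.6723999977111816, 0.13230000436306], [0.6312999725341797, 0.3691999912261963]]
side_0 dark [ 337  173   51   40 1006] [0.0188 0.0415 0.0515]
 case top rect ((0.5496284365653992, -0.21698994934558868), (0.039595507085323334, 0.1149158924818039), 58.961116790771484) 567
 pad ((0.5155078172683716, -0.19868206977844238), (0.025615574792027473, 0.024597542360424995), 64.54817199707031) 90
side_0 dark [212 224  35  22 166] [0.0311 0.0406 0.0528]
 case top rect ((0.7652689814567566, -0.01500646024942398), (0.07267452776432037, 0.014987919479608536), 54.538509368896484) 78
 pad ((0.7562253475189209, -0.017189811915159225), (0.05288024991750717, 0.007104375399649143), 60.42131423950195) 28
side_0 tray [  228   313   140   147 13594] 0.005043120526279865
((0.5518869161605835, 0.2371375858783722), (0.19997406005859375, 0.24667403101921082), 9.454906463623047) [[0.43299999833106995, 0.3424000144004822], [0.47350001335144043, 0.09910000115633011], [0.670799970626831, 0.13189999759197235], [0.630299985408783, 0.3752000033855438]]
jar rim 318 [0.50049528 0.21912027 0.10699503]
```

View pics/side_0.png

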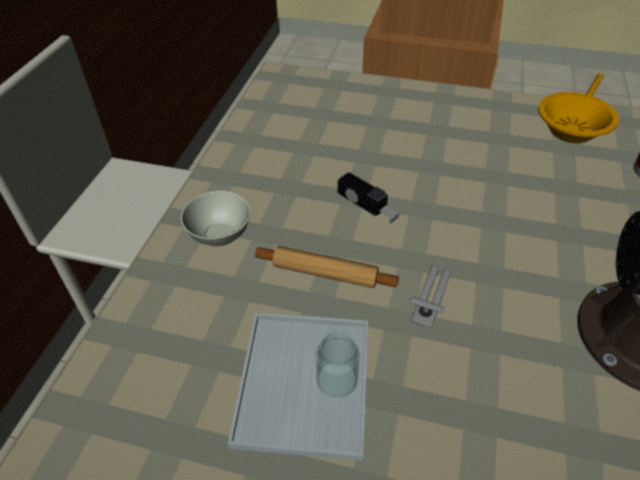

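The side view agrees: the jar is in the near half of the tray, the rule's front (with the pad) points at yaw of about 150°, and the blade is in. I'll start moving toward the rule and write a small tool-frame delta helper.

```bash
cat > dl.py <<'E'
# dl.py x y z yaw -> remaining shift in full-scale units along tool axes
import sys,numpy as np
from plant import r
from scipy.spatial.transform import Rotation as R
s=r.get_state(); x=list(map(float,sys.argv[1:]))
M=R.from_euler("xyz",s["eef_rot"],degrees=True).as_matrix()
d=M.T@(np.array(x[:3])-s["tcp_pos"])/.025
yw=(s["eef_rot"][2]-x[3]+180)%360-180
print("t",s["time_s"],"pos",s["tcp_pos"].round(4),"rpy",s["eef_rot"].round(1),"F",s["contact_force"].round(1),"w",round(s["gripper_width"],4),"q6",s["joints"][5].round(0))
print("need x,y,z units",d.round(2),"yaw units",round(yw/4,2))
E
A='[{"x":1,"y":0.88},{"x":1,"y":0.88},{"x":1,"y":0.88},{"x":1,"y":0.88},{"x":1,"y":0.88}]'; 
python3 -m inch '[{"x":1,"y":0.88},{"x":1,"y":0.88},{"x":1,"y":0.88},{"x":1,"y":0.88},{"x":1,"y":0.88}]'
python3 -m inch '[{"x":1,"y":0.88},{"x":1,"y":0.88},{"x":1,"y":0.88},{"x":1,"y":0.88},{"x":1,"y":0.88}]'
python3 -m inch '[{"x":1,"y":0.88},{"x":1,"y":0.88},{"x":1,"y":0.88},{"x":1,"y":0.88},{"x":1,"y":0.88}]'
python3 dl.py 0.522 -0.203 0.2 -30
```

```text
t 0.1 pos [0.1504 0.6576 0.2367] rpy [179.9  -0.  -12.9] F [ 0.2 -0.3  0.1] w 0.0876 q6 -17.0
need x,y,z units [22.17 30.24  1.52] yaw units 4.28validation failed for argument at $[0]...
validation failed for argument at $[0]...
validation failed for argument at $[0]...
```

```bash

python3 -m inch '[{"x":1,"y":0.88,"z":0,"yaw":0},{"x":1,"y":0.88,"z":0,"yaw":0},{"x":1,"y":0.88,"z":0,"yaw":0},{"x":1,"y":0.88,"z":0,"yaw":0},{"x":1,"y":0.88,"z":0,"yaw":0}]'
python3 -m inch '[{"x":1,"y":0.88,"z":0,"yaw":0},{"x":1,"y":0.88,"z":0,"yaw":0},{"x":1,"y":0.88,"z":0,"yaw":0},{"x":1,"y":0.88,"z":0,"yaw":0},{"x":1,"y":0.88,"z":0,"yaw":0}]'
python3 -m inch '[{"x":1,"y":0.88,"z":0,"yaw":0},{"x":1,"y":0.88,"z":0,"yaw":0},{"x":1,"y":0.88,"z":0,"yaw":0},{"x":1,"y":0.88,"z":0,"yaw":0},{"x":1,"y":0.88,"z":0,"yaw":0}]'
python3 dl.py 0.522 -0.203 0.2 -30
```

```text
time_s: 0.52
tcp_pos: [0.2468, 0.5211, 0.2319]
eef_rot: [179.6, -0.0, -12.5]
contact_force: [-0.5, 0.1, 0.4]
gripper_width: 0.0877
time_s: 0.93
tcp_pos: [0.3477, 0.3781, 0.2314]
eef_rot: [179.4, 0.0, -12.4]
contact_force: [0.5, -0.2, 0.1]
gripper_width: 0.0876
time_s: 1.35
tcp_pos: [0.4484, 0.2354, 0.2321]
eef_rot: [179.4, 0.1, -12.4]
contact_force: [1.4, -0.1, 0.2]
gripper_width: 0.0876
t 1.35 pos [0.4484 0.2354 0.2321] rpy [ 1.794e+02  1.000e-01 -1.240e+01] F [ 1.4 -0.1  0.2] w 0.0876 q6 27.0
need x,y,z units [ 6.63 16.48  1.46] yaw units 4.41
```

```bash

python3 -m inch '[{"x":0.4,"y":1,"z":0,"yaw":0.3},{"x":0.4,"y":1,"z":0,"yaw":0.3},{"x":0.4,"y":1,"z":0,"yaw":0.3},{"x":0.3,"y":1,"z":0,"yaw":0.3},{"x":0.3,"y":1,"z":0,"yaw":0.3}]'
python3 -m inch '[{"x":0.3,"y":1,"z":0,"yaw":0.3},{"x":0.2,"y":1,"z":0,"yaw":0.3},{"x":0.2,"y":1,"z":0,"yaw":0.3},{"x":0.1,"y":1,"z":0,"yaw":0.3},{"x":0.1,"y":1,"z":0,"yaw":0.3}]'
python3 -m inch '[{"x":0,"y":1,"z":0.2,"yaw":0.3},{"x":0,"y":1,"z":0.2,"yaw":0.3},{"x":0,"y":1,"z":0.2,"yaw":0.3},{"x":0,"y":1,"z":0.2,"yaw":0.3},{"x":0,"y":1,"z":0.2,"yaw":0.3}]'
python3 dl.py 0.522 -0.203 0.2 -30
```

```text
time_s: 1.77
tcp_pos: [0.462, 0.0952, 0.2318]
eef_rot: [179.2, 0.1, -18.7]
contact_force: [0.3, -0.9, -0.1]
gripper_width: 0.0879
time_s: 2.18
tcp_pos: [0.4355, -0.036, 0.2324]
eef_rot: [179.1, 0.1, -25.1]
contact_force: [0.2, -0.1, -0.3]
gripper_width: 0.0876
time_s: 2.6
tcp_pos: [0.3739, -0.1524, 0.2087]
eef_rot: [179.1, -0.0, -31.4]
contact_force: [0.9, -0.9, 0.1]
gripper_width: 0.0878
t 2.6 pos [ 0.3739 -0.1524  0.2087] rpy [179.1  -0.  -31.4] F [ 0.9 -0.9  0.1] w 0.0878 q6 51.0
need x,y,z units [ 6.11 -1.36  0.33] yaw units -0.36
```

```bash

python3 -m inch '[{"x":1,"y":-0.25,"z":0,"yaw":0},{"x":1,"y":-0.25,"z":0,"yaw":0},{"x":1,"y":-0.25,"z":0,"yaw":-0.2},{"x":1,"y":-0.25,"z":0,"yaw":-0.1},{"x":1,"y":-0.2,"z":0,"yaw":0}]'
python3 -m inch '[{"x":0.8,"y":-0.1,"z":0,"yaw":0},{"x":0,"y":0,"z":0,"yaw":0}]'
python3 dl.py 0.522 -0.203 0.2 -30
python3 cap.py 1 wrist
python3 -c "
from plant import r;print(r.get_state()['joints'])"
```

```text
time_s: 3.02
tcp_pos: [0.4909, -0.1967, 0.207]
eef_rot: [179.2, 0.1, -30.6]
contact_force: [-0.2, 0.8, 0.6]
gripper_width: 0.0876
time_s: 3.18
tcp_pos: [0.5133, -0.2065, 0.2053]
eef_rot: [179.1, 0.2, -30.6]
contact_force: [1.1, 0.1, 0.1]
gripper_width: 0.0876
t 3.1833 pos [ 0.5133 -0.2065  0.2053] rpy [179.1   0.2 -30.6] F [1.1 0.1 0.1] w 0.0876 q6 60.0
need x,y,z units [ 0.23 -0.3   0.21] yaw units -0.15
wrist [[371.6, 0.0, 314.4], [0.0, 371.6, 244.3], [0.0, 0.0, 1.0]] [[-0.508, -0.831, -0.226, 0.573], [-0.861, 0.495, 0.116, -0.239], [0.015, 0.254, -0.967, 0.352], [0.0, 0.0, 0.0, 1.0]]
{'time_s': 3.2333, 'joints': array([ -1.12424867,  10.62211611, -17.73604805,   0.72364538,
       -62.30914417,  60.14475583]), 'qd': array([ 0.7721314 , -2.45851554, -2.91519953, -0.60987175, -0.30239886,
       -0.71785164]), 'joint_torque': array([ -0.20083199, -42.54875422,  28.58491659,   6.75949529,
         0.1005323 ,   0.13055511]), 'tcp_pos': array([ 0.51180477, -0.20597094,  0.20502797]), 'eef_rot': array([179.1145625 ,   0.26335603, -30.6415143 ]), 'contact_force': array([-0.1580444 ,  0.28042478,  0.06177035]), 'moment': array([ 0.08501186, -0.01307129,  0.03364818]), 'gripper_width': 0.08780558200930626}
[ -1.12424867  10.62211611 -17.73604805   0.72364538 -62.30914417
  60.14475583]
```

View pics/wrist_1.png

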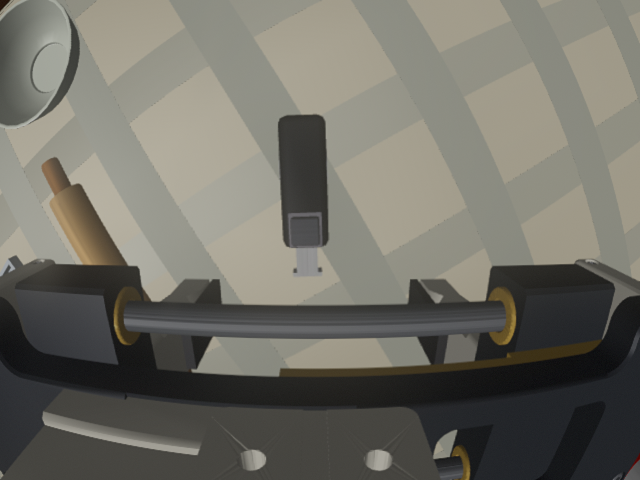

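The wrist view shows the rule at about (303,180), with the case from rows 115 to 248, the pad at (305,229) and the hook at (308,270). I'll measure it by fisheye rays.

```bash
cat >> geo.py <<'E'
def fray(K,T,uv,z):
    uv=np.atleast_2d(np.asarray(uv,float)); a=(uv-[K[0,2],K[1,2]])/[K[0,0],K[1,1]]
    t=np.hypot(*a.T); s=np.where(t>1e-9,np.sin(t)/np.maximum(t,1e-9),1)
    d=np.c_[a*s[:,None],np.cos(t)]@T[:3,:3].T
    return T[:3,3]+d*((z-T[2,3])/d[:,2])[:,None]
E
python3 - <<'E'
from geo import *
p,d,K,T=load("wrist_1")
m=np.zeros((480,640),np.uint8); m[100:262,260:345]=(p.max(2)<70)[100:262,260:345]
n,l,s,c=cv2.connectedComponentsWithStats(m); i=1+np.argmax(s[1:,4]); print(s[i])
v,u=np.nonzero(l==i)
w=fray(K,T,np.c_[u,v],.044)[:,:2].astype(np.float32); print(cv2.minAreaRect(w))
print("pad centre",fray(K,T,[305,231],.053),"hook tip", fray(K,T,[308,271],.014))
E
python3 dl.py 0.522 -0.203 0.2 -30
```

```text
[ 278  115   50  131 4721]
((0.5529516935348511, -0.2220841646194458), (0.03791561722755432, 0.10979403555393219), 61.53713607788086)
pad centre [[ 0.51714999 -0.20249851  0.053     ]] hook tip [[ 0.47457572 -0.17993137  0.014     ]]
t 3.2333 pos [ 0.5118 -0.206   0.205 ] rpy [179.1   0.3 -30.6] F [-0.2  0.3  0.1] w 0.0878 q6 60.0
need x,y,z units [ 0.29 -0.31  0.19] yaw units -0.16
```

```bash

python3 -m inch '[{"x":0.3,"y":-0.2,"z":0.9,"yaw":-0.3},{"x":0.1,"y":-0.1,"z":1,"yaw":-0.1},{"x":0,"y":0,"z":1,"yaw":0},{"x":0,"y":0,"z":1,"yaw":0},{"x":0,"y":0,"z":1,"yaw":0}]'
python3 dl.py 0.524 -0.2055 0.030 -29
```

```text
time_s: 3.65
tcp_pos: [0.5245, -0.2057, 0.084]
eef_rot: [179.4, -0.3, -29.0]
contact_force: [-0.5, -0.5, -0.3]
gripper_width: 0.0876
t 3.65 pos [ 0.5245 -0.2057  0.084 ] rpy [179.4  -0.3 -29. ] F [-0.5 -0.5 -0.3] w 0.0876 q6 61.0
need x,y,z units [-0.03 -0.02  2.16] yaw units 0.01
```

```bash

python3 -m inch '[{"x":0,"y":0,"z":0.7,"yaw":0},{"x":0,"y":0,"z":0.7,"yaw":0},{"x":0,"y":0,"z":0.6,"yaw":0},{"x":0,"y":0,"z":0.2,"yaw":0},{"x":0,"y":0,"z":0,"yaw":0}]'
python3 dl.py 0.524 -0.2055 0.030 -29
```

```text
time_s: 4.07
tcp_pos: [0.5159, -0.2043, 0.0218]
eef_rot: [179.2, 0.3, -29.0]
contact_force: [0.1, 0.1, 0.3]
gripper_width: 0.0873
t 4.0667 pos [ 0.5159 -0.2043  0.0218] rpy [179.2   0.3 -29. ] F [0.1 0.1 0.3] w 0.0873 q6 61.0
need x,y,z units [ 0.31 -0.11 -0.33] yaw units -0.01
```

```bash

python3 -m inch '[{"x":0.3,"y":-0.1,"z":-0.35,"yaw":0},{"x":0,"y":0,"z":0,"yaw":0}]'
python3 dl.py 0.524 -0.2055 0.030 -29
```

```text
time_s: 4.23
tcp_pos: [0.5229, -0.2054, 0.0313]
eef_rot: [179.1, 0.4, -29.0]
contact_force: [1.1, -0.4, 1.1]
gripper_width: 0.0878
t 4.2333 pos [ 0.5229 -0.2054  0.0313] rpy [179.1   0.4 -29. ] F [ 1.1 -0.4  1.1] w 0.0878 q6 61.0
need x,y,z units [ 0.04 -0.02  0.05] yaw units -0.0
```

Close and lift slightly.

```bash

python3 -m inch '[{"x":0,"y":0,"z":0,"yaw":0},{"x":0,"y":0,"z":0,"yaw":0},{"x":0,"y":0,"z":0,"yaw":0},{"x":0,"y":0,"z":0,"yaw":0},{"x":0,"y":0,"z":0,"yaw":0}]' -1 55
python3 -m inch '[{"x":0,"y":0,"z":0,"yaw":0},{"x":0,"y":0,"z":0,"yaw":0},{"x":0,"y":0,"z":0,"yaw":0},{"x":0,"y":0,"z":0,"yaw":0},{"x":0,"y":0,"z":0,"yaw":0}]'
python3 dl.py 0.524 -0.2055 0.030 -29
```

```text
time_s: 4.65
tcp_pos: [0.5229, -0.205, 0.034]
eef_rot: [179.3, 0.2, -29.0]
contact_force: [-0.3, 0.2, -0.9]
gripper_width: 0.0599
time_s: 5.07
tcp_pos: [0.5225, -0.2051, 0.0341]
eef_rot: [179.2, 0.2, -29.0]
contact_force: [-0.6, 0.4, 0.4]
gripper_width: 0.0398
t 5.0667 pos [ 0.5225 -0.2051  0.0341] rpy [179.2   0.2 -29. ] F [-0.6  0.4  0.4] w 0.0398 q6 61.0
need x,y,z units [ 0.06 -0.02  0.16] yaw units -0.0
```

```bash

python3 -m inch '[{"x":0,"y":0,"z":-0.4,"yaw":0},{"x":0,"y":0,"z":-0.8,"yaw":0},{"x":0,"y":0,"z":-1,"yaw":0},{"x":0,"y":0,"z":-1,"yaw":0},{"x":0,"y":0,"z":-1,"yaw":0}]'
python3 -m inch '[{"x":0,"y":0,"z":-1,"yaw":0},{"x":0,"y":0,"z":-1,"yaw":0},{"x":0,"y":0,"z":-0.8,"yaw":0},{"x":0,"y":0,"z":0,"yaw":0},{"x":0,"y":0,"z":0,"yaw":0}]'
python3 dl.py 0.604 0.317 0.24 -80.3
python3 cap.py 2 wrist side
```

```text
time_s: 5.48
tcp_pos: [0.5151, -0.2026, 0.1347]
eef_rot: [178.8, 1.4, -29.2]
contact_force: [1.1, 1.3, -5.2]
gripper_width: 0.0396
time_s: 5.9
tcp_pos: [0.5153, -0.2012, 0.2126]
eef_rot: [179.0, 1.4, -29.3]
contact_force: [-0.5, 1.3, -6.3]
gripper_width: 0.0394
t 5.9 pos [ 0.5153 -0.2012  0.2126] rpy [179.    1.4 -29.3] F [-0.5  1.3 -6.3] w 0.0394 q6 62.0
need x,y,z units [ -7.07 -19.79  -1.27] yaw units 12.75
wrist [[371.6, 0.0, 314.4], [0.0, 371.6, 244.3], [0.0, 0.0, 1.0]] [[-0.488, -0.837, -0.248, 0.579], [-0.873, 0.473, 0.119, -0.234], [0.018, 0.275, -0.961, 0.358], [0.0, 0.0, 0.0, 1.0]]
side [[551.3, 0.0, 315.5], [0.0, 551.3, 242.5], [0.0, 0.0, 1.0]] [[-0.966, -0.178, 0.187, 0.405], [-0.258, 0.704, -0.662, 0.666], [-0.014, -0.688, -0.726, 0.812], [0.0, 0.0, 0.0, 1.0]]
{'time_s': 6.0, 'joints': array([ -0.89365983,  11.18823531, -15.89773601,   0.26628906,
       -64.72761914,  61.50877116]), 'qd': array([-0.07790955,  1.06575522, -0.80528617, -0.11070239,  0.24076479,
       -0.03636619]), 'joint_torque': array([ 2.12588835e-03, -4.75610340e+01,  3.04191113e+01,  7.57342815e+00,
       -7.03260116e-02, -2.90532393e-03]), 'tcp_pos': array([ 0.51519751, -0.20140038,  0.21181673]), 'eef_rot': array([178.92611441,   1.48095803, -29.28127231]), 'contact_force': array([-0.15819379,  0.1755387 , -6.01862714]), 'moment': array([ 0.09222645, -0.08597726, -0.00981072]), 'gripper_width': 0.03974556049239876}
```

View pics/side_2.png

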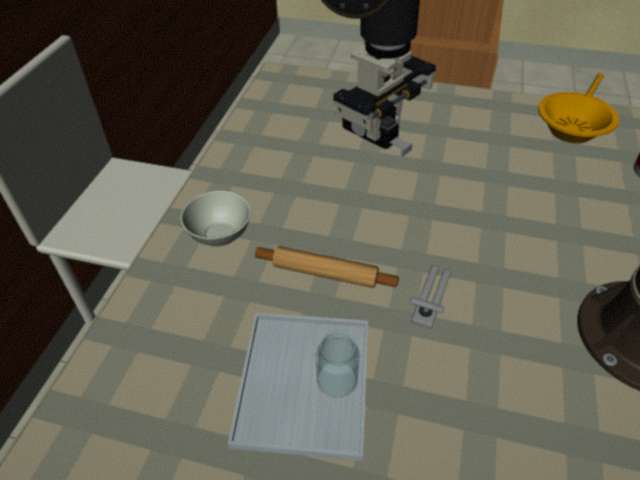

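The rule is held, with the hook at (400,147) and hanging roughly level. Next I carry it over to the tray.

```bash

python3 -m inch '[{"x":-0.35,"y":-0.94,"z":-0.2,"yaw":0.6},{"x":-0.38,"y":-0.93,"z":-0.2,"yaw":0.6},{"x":-0.42,"y":-0.91,"z":-0.2,"yaw":0.6},{"x":-0.46,"y":-0.89,"z":-0.2,"yaw":0.6},{"x":-0.5,"y":-0.87,"z":-0.2,"yaw":0.6}]'
python3 -m inch '[{"x":-0.53,"y":-0.85,"z":-0.2,"yaw":0.6},{"x":-0.57,"y":-0.82,"z":-0.2,"yaw":0.6},{"x":-0.6,"y":-0.8,"z":0,"yaw":0.6},{"x":-0.63,"y":-0.77,"z":0,"yaw":0.6},{"x":-0.67,"y":-0.74,"z":0,"yaw":0.6}]'
python3 dl.py 0.604 0.317 0.24 -80.3
```

```text
time_s: 6.42
tcp_pos: [0.5301, -0.0771, 0.2256]
eef_rot: [177.9, 2.0, -42.3]
contact_force: [-0.0, 0.2, -5.6]
gripper_width: 0.0397
time_s: 6.83
tcp_pos: [0.5488, 0.0516, 0.2256]
eef_rot: [176.8, 1.9, -55.0]
contact_force: [0.3, -0.3, -5.3]
gripper_width: 0.0398
t 6.8333 pos [0.5488 0.0516 0.2256] rpy [176.8   1.9 -55. ] F [ 0.3 -0.3 -5.3] w 0.0398 q6 11.0
need x,y,z units [-7.44 -7.86 -0.78] yaw units 6.33
```

```bash

cat >> dl.py <<'E'
print("tool z",M[:,2].round(4),"deg tilt",np.degrees(np.arcsin(np.hypot(*M[:2,2]))).round(2),"qd",s["qd"].round(1))
E
python3 -m inch '[{"x":-0.35,"y":-0.4,"z":-0.1,"yaw":0.3},{"x":-0.36,"y":-0.4,"z":-0.1,"yaw":0.3},{"x":-0.37,"y":-0.39,"z":-0.1,"yaw":0.3},{"x":-0.38,"y":-0.38,"z":-0.1,"yaw":0.3},{"x":-0.39,"y":-0.38,"z":-0.1,"yaw":0.3}]'
python3 dl.py 0.604 0.317 0.24 -80.3
python3 -m inch '[{"x":-0.39,"y":-0.36,"z":-0.1,"yaw":0.3},{"x":-0.4,"y":-0.34,"z":-0.1,"yaw":0.3},{"x":-0.41,"y":-0.32,"z":-0.1,"yaw":0.3},{"x":-0.42,"y":-0.3,"z":-0.1,"yaw":0.3},{"x":0,"y":0,"z":0,"yaw":0}]'
python3 dl.py 0.604 0.317 0.24 -80.3
```

```text
time_s: 7.25
tcp_pos: [0.5616, 0.1225, 0.225]
eef_rot: [175.5, 1.8, -61.3]
contact_force: [0.5, -0.0, -5.6]
gripper_width: 0.0395
t 7.25 pos [0.5616 0.1225 0.225 ] rpy [175.5   1.8 -61.3] F [ 0.5 -0.  -5.6] w 0.0395 q6 -1.0
need x,y,z units [-6.03 -5.17 -0.82] yaw units 4.74
tool z [-0.0828 -0.0105 -0.9965] deg tilt 4.79 qd [ 12.4   7.5  10.5  -1.4  -4.9 -27.1]
time_s: 7.67
tcp_pos: [0.5705, 0.1775, 0.2221]
eef_rot: [174.5, 1.4, -66.4]
contact_force: [0.7, -0.1, -5.4]
gripper_width: 0.0397
t 7.6667 pos [0.5705 0.1775 0.2221] rpy [174.5   1.4 -66.4] F [ 0.7 -0.1 -5.4] w 0.0397 q6 -10.0
need x,y,z units [-4.6  -3.38 -0.94] yaw units 3.46
tool z [-0.0981 -0.0167 -0.995 ] deg tilt 5.71 qd [-0.6  1.1 -2.7 -0.4  0.5  2.1]
```

```bash

python3 -m inch '[{"x":0,"y":0,"z":0,"yaw":0},{"x":0,"y":0,"z":0,"yaw":0},{"x":0,"y":0,"z":0,"yaw":0},{"x":0,"y":0,"z":0,"yaw":0},{"x":0,"y":0,"z":0,"yaw":0}]'
python3 dl.py 0.604 0.317 0.24 -80.3
python3 -m inch '[{"x":0,"y":0,"z":-0.5,"yaw":0},{"x":0,"y":0,"z":-0.5,"yaw":0},{"x":0,"y":0,"z":0,"yaw":0}]'
python3 dl.py 0.604 0.317 0.24 -80.3
python3 -m inch '[{"x":0,"y":0,"z":0,"yaw":0.5},{"x":0,"y":0,"z":0,"yaw":0.5},{"x":0,"y":0,"z":0,"yaw":0.5},{"x":0,"y":0,"z":0,"yaw":0.5},{"x":0,"y":0,"z":0,"yaw":0}]'
python3 dl.py 0.604 0.317 0.24 -80.3
```

```text
time_s: 8.08
tcp_pos: [0.5679, 0.1759, 0.2159]
eef_rot: [173.9, 1.4, -66.4]
contact_force: [0.0, -0.8, -5.0]
gripper_width: 0.0392
t 8.0833 pos [0.5679 0.1759 0.2159] rpy [173.9   1.4 -66.4] F [ 0.  -0.8 -5. ] w 0.0392 q6 -10.0
need x,y,z units [-4.62 -3.47 -1.23] yaw units 3.47
tool z [-0.1072 -0.0211 -0.994 ] deg tilt 6.27 qd [-0.4 -0.1 -0.5  0.1  0.   0.2]
time_s: 8.33
tcp_pos: [0.57, 0.1749, 0.2406]
eef_rot: [173.8, 1.3, -66.5]
contact_force: [0.0, 0.2, -4.3]
gripper_width: 0.0395
t 8.3333 pos [0.57   0.1749 0.2406] rpy [173.8   1.3 -66.5] F [ 0.   0.2 -4.3] w 0.0395 q6 -10.0
need x,y,z units [-4.67 -3.51 -0.25] yaw units 3.45
tool z [-0.1091 -0.022  -0.9938] deg tilt 6.39 qd [-0.3  0.4 -2.  -0.5  2.   0.2]
time_s: 8.75
tcp_pos: [0.5695, 0.1735, 0.2398]
eef_rot: [173.7, 0.5, -74.9]
contact_force: [0.2, 0.0, -4.8]
gripper_width: 0.0396
t 8.75 pos [0.5695 0.1735 0.2398] rpy [173.7   0.5 -74.9] F [ 0.2  0.  -4.8] w 0.0396 q6 -18.0
need x,y,z units [-5.18 -2.81 -0.27] yaw units 1.35
tool z [-0.1077 -0.0195 -0.994 ] deg tilt 6.29 qd [-0.3 -0.1 -0.6 -0.   0.6  2.6]
```

```bash

python3 -m inch '[{"x":-1,"y":-0.5,"z":-0.1,"yaw":0.3},{"x":-1,"y":-0.5,"z":-0.1,"yaw":0.3},{"x":-1,"y":-0.5,"z":-0.1,"yaw":0.3},{"x":-1,"y":-0.5,"z":0,"yaw":0.3},{"x":-0.7,"y":-0.5,"z":0,"yaw":0.2}]'
python3 dl.py 0.604 0.317 0.24 -80.3
```

```text
time_s: 9.17
tcp_pos: [0.6043, 0.3007, 0.2413]
eef_rot: [173.7, -0.0, -80.7]
contact_force: [0.9, 0.3, -5.7]
gripper_width: 0.0396
t 9.1667 pos [0.6043 0.3007 0.2413] rpy [173.7  -0.  -80.7] F [ 0.9  0.3 -5.7] w 0.0396 q6 -31.0
need x,y,z units [-0.65 -0.1   0.04] yaw units -0.11
tool z [-0.1079 -0.018  -0.994 ] deg tilt 6.28 qd [  8.5  19.5  28.4  -0.3  -8.2 -17.7]
```

```bash

python3 -m inch '[{"x":-0.5,"y":0,"z":0.5,"yaw":-0.1},{"x":0,"y":0,"z":1,"yaw":0},{"x":0,"y":0,"z":1,"yaw":0},{"x":0,"y":0,"z":0.9,"yaw":0},{"x":0,"y":0,"z":0,"yaw":0}]'
python3 dl.py 0.606 0.3176 0.12 -80.3
python3 cap.py 3 side wrist top | grep -v time
python3 - <<'E'
import cv2,numpy as np
a=cv2.imread("pics/side_3.png")[180:480,140:440]; b=cv2.imread("pics/wrist_3.png")[80:380,120:520]
cv2.imwrite("pics/m3.png",np.hstack([cv2.resize(a,(400,400)),cv2.resize(b,(400,300))[:,:] if 0 else cv2.copyMakeBorder(b,0,100,0,0,0)]))
E
```

```text
time_s: 9.58
tcp_pos: [0.5937, 0.3172, 0.1503]
eef_rot: [173.8, 0.2, -79.8]
contact_force: [-2.0, -0.9, -6.8]
gripper_width: 0.0394
t 9.5833 pos [0.5937 0.3172 0.1503] rpy [173.8   0.2 -79.8] F [-2.  -0.9 -6.8] w 0.0394 q6 -31.0
need x,y,z units [ 0.07 -0.61  1.15] yaw units 0.12
tool z [-0.1061 -0.0162 -0.9942] deg tilt 6.16 qd [ 0.2 -1.   2.   1.2 -2.6  0.7]
side [[551.3, 0.0, 315.5], [0.0, 551.3, 242.5], [0.0, 0.0, 1.0]] [[-0.966, -0.178, 0.187, 0.405], [-0.258, 0.704, -0.662, 0.666], [-0.014, -0.688, -0.726, 0.812], [0.0, 0.0, 0.0, 1.0]]
wrist [[371.6, 0.0, 314.4], [0.0, 371.6, 244.3], [0.0, 0.0, 1.0]] [[-0.978, -0.146, -0.146, 0.623], [-0.178, 0.957, 0.231, 0.253], [0.105, 0.252, -0.962, 0.299], [0.0, 0.0, 0.0, 1.0]]
top [[505.0, 0.0, 324.4], [0.0, 505.0, 234.3], [0.0, 0.0, 1.0]] [[0.149, -0.968, 0.201, 0.395], [-0.989, -0.145, 0.036, -0.026], [-0.006, -0.204, -0.979, 1.009], [0.0, 0.0, 0.0, 1.0]]
       -68.79390555, -31.04846456]), 'qd': array([-0.20397759, -1.29078988,  1.66925048,  0.35268705,  0.01461181,
       -0.08663399]), 'joint_torque': array([ 2.04911353e-01, -6.56237197e+01,  2.77017421e+01,  6.90549508e+00,
       -5.42350318e-01, -1.49587057e-03]), 'tcp_pos': array([0.59742605, 0.31852607, 0.15699503]), 'eef_rot': array([174.34715632,   0.28787476, -79.81658416]), 'contact_force': array([ 4.18727953e-03,  7.75801736e-01, -5.20681093e+00]), 'moment': array([ 0.36119346, -0.62367327,  0.00145877]), 'gripper_width': 0.0396365824040439}
```

View pics/m3.png

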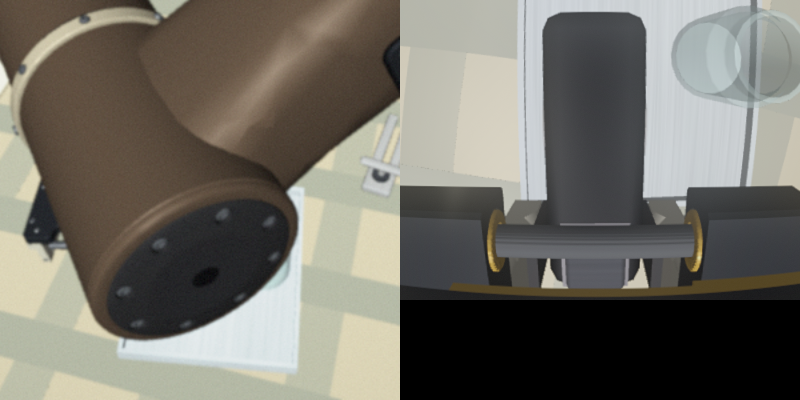

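```bash
cat >> geo.py <<'E'
def fcloud(d,K,T):
    v,u=np.mgrid[:480,:640]; ax=(u-K[0,2])/K[0,0]; ay=(v-K[1,2])/K[1,1]
    t=np.maximum(np.hypot(ax,ay),1e-9); k=np.tan(t)/t
    return np.stack([ax*k*d,ay*k*d,d],-1)@T[:3,:3].T+T[:3,3]
E
python3 - <<'E'
from geo import *
p,d,K,T=load("wrist_3"); P=fcloud(d,K,T)
# case top patch: full-image cols 272..360 rows 100..290 (crop offset 120,80 ; crop x = -400)
a=np.radians(99.65); u=np.array([np.cos(a),np.sin(a),0]); w=np.array([np.sin(a),-np.cos(a),0]); C=np.array([.552,.2353,0])
Q=P[105:290,272:358].reshape(-1,3); Q=Q[(Q[:,2]>.13)&(Q[:,2]<.22)]-C
q=np.c_[Q@u,Q@w,Q[:,2]]; print(len(q),q.min(0),q.max(0))
A=np.c_[q[:,:2],np.ones(len(q))]; c,res,_,_=np.linalg.lstsq(A,q[:,2],rcond=None); print("slope u,w",np.degrees(c[:2]),"z0",c[2], (A@c-q[:,2]).std())
B=P-C; bu=B@u; bw=B@w; z=P[...,2]
m=(abs(z-.017)<.004)&(np.abs(bu)<.135)&(np.abs(bw)<.12)
print("rim pts",m.sum()); 
for lo,hi,nm,x in((-.11,-.09,'w-',bw),(.09,.11,'w+',bw),(-.13,-.11,'u-',bu),(.11,.13,'u+',bu)):
    k=m&(x>lo)&(x<hi); print(nm,k.sum(), np.percentile(x[k],[2,50,98]).round(4) if k.sum()>5 else '')
r=m&(bw>.085); 
if r.sum()>20: print("rim yaw err deg",np.degrees(np.polyfit(bu[r],bw[r],1)[0]))
cv2.imwrite("pics/t3.png",cv2.resize(load("top_3")[0][150:330,120:320,::-1],(600,540)))
E
```

```text
15840 [-0.01143413  0.04046239  0.1580299 ] [0.06098507 0.07452477 0.16589966]
slope u,w [ 0.03434046 -5.37427705] z0 0.16790843403706981 0.0007127665743464498
rim pts 4253
w- 1083 [-0.0988 -0.095  -0.0927]
w+ 1980 [0.096  0.0985 0.1012]
u- 893 [-0.1222 -0.118  -0.111 ]
u+ 98 [0.1119 0.113  0.1178]
rim yaw err deg 0.002381433935220595
```

View pics/t3.png

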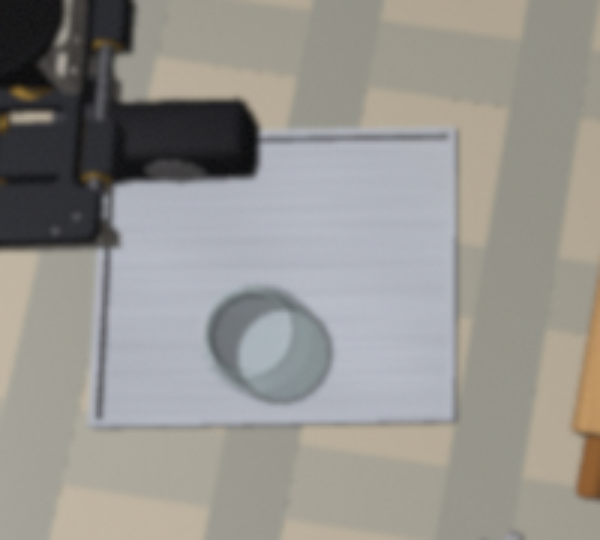

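```bash

python3 dl.py 0.6057 0.3196 0.043 -80.3
python3 -m inch '[{"x":0,"y":-0.4,"z":0.5,"yaw":0.1},{"x":0,"y":-0.4,"z":0.7,"yaw":0},{"x":0,"y":0,"z":0.7,"yaw":0},{"x":0,"y":0,"z":0.7,"yaw":0},{"x":0,"y":0,"z":0,"yaw":0}]'
python3 dl.py 0.6057 0.3196 0.043 -80.3
```

```text
t 9.7333 pos [0.5974 0.3185 0.157 ] rpy [174.3   0.3 -79.8] F [ 0.   0.8 -5.2] w 0.0396 q6 -31.0
need x,y,z units [ 0.04 -0.78  4.5 ] yaw units 0.12
tool z [-0.0978 -0.0125 -0.9951] deg tilt 5.66 qd [-0.2 -1.3  1.7  0.4  0.  -0.1]
time_s: 10.15
tcp_pos: [0.6187, 0.3237, 0.0934]
eef_rot: [175.2, 0.6, -80.2]
contact_force: [-1.8, -0.7, -6.8]
gripper_width: 0.0395
t 10.15 pos [0.6187 0.3237 0.0934] rpy [175.2   0.6 -80.2] F [-1.8 -0.7 -6.8] w 0.0395 q6 -30.0
need x,y,z units [0.09 0.37 2.05] yaw units 0.02
tool z [-0.0851 -0.0037 -0.9964] deg tilt 4.89 qd [-0.7 -0.6  2.7  1.  -2.3  0.3]
```

```bash

python3 -m inch '[{"x":0.1,"y":0.15,"z":0.5,"yaw":0},{"x":0,"y":0.1,"z":0.4,"yaw":0},{"x":0,"y":0,"z":0.3,"yaw":0},{"x":0,"y":0,"z":0,"yaw":0}]'
python3 dl.py 0.6057 0.3196 0.043 -80.3
```

```text
time_s: 10.48
tcp_pos: [0.6135, 0.32, 0.0629]
eef_rot: [175.3, 0.6, -80.2]
contact_force: [0.0, -0.4, -5.8]
gripper_width: 0.04
t 10.4833 pos [0.6135 0.32   0.0629] rpy [175.3   0.6 -80.2] F [ 0.  -0.4 -5.8] w 0.04 q6 -30.0
need x,y,z units [-0.03  0.24  0.82] yaw units 0.01
tool z [-0.0829 -0.0033 -0.9966] deg tilt 4.76 qd [-0.1 -0.5  1.2  0.8 -1.1 -0.1]
```

```bash

python3 -m inch '[{"x":0,"y":0.2,"z":0.2,"yaw":0},{"x":0,"y":0.1,"z":0.2,"yaw":0},{"x":0,"y":0,"z":0.15,"yaw":0},{"x":0,"y":0,"z":0,"yaw":0}]'
python3 dl.py 0.6057 0.3196 0.043 -80.3
```

```text
time_s: 10.82
tcp_pos: [0.6058, 0.3195, 0.0506]
eef_rot: [175.5, 0.7, -80.2]
contact_force: [0.1, 0.5, -5.1]
gripper_width: 0.0396
t 10.8167 pos [0.6058 0.3195 0.0506] rpy [175.5   0.7 -80.2] F [ 0.1  0.5 -5.1] w 0.0396 q6 -30.0
need x,y,z units [ 0.   -0.02  0.3 ] yaw units 0.02
tool z [-0.08   -0.0018 -0.9968] deg tilt 4.59 qd [ 0.2 -0.8  0.1  0.2 -0.3 -0.1]
```

```bash

python3 -m inch '[{"x":0,"y":-0.03,"z":0.2,"yaw":0},{"x":0,"y":0,"z":0.15,"yaw":0},{"x":0,"y":0,"z":0.1,"yaw":0}]'
python3 dl.py 0.6057 0.3196 0.041 -80.3
python3 -m inch '[{"x":0,"y":0,"z":0.1,"yaw":0},{"x":0,"y":0,"z":0.1,"yaw":0}]'
python3 dl.py 0.6057 0.3196 0.041 -80.3
```

```text
time_s: 11.07
tcp_pos: [0.6066, 0.3208, 0.0403]
eef_rot: [175.6, 0.8, -80.2]
contact_force: [-3.8, 5.0, 7.6]
gripper_width: 0.0396
t 11.0667 pos [0.6066 0.3208 0.0403] rpy [175.6   0.8 -80.2] F [-3.8  5.   7.6] w 0.0396 q6 -30.0
need x,y,z units [ 0.04  0.04 -0.02] yaw units 0.04
tool z [-7.72e-02  2.00e-04 -9.97e-01] deg tilt 4.43 qd [ 0.6  1.2 -0.7 -0.4  2.5  0.1]
time_s: 11.23
tcp_pos: [0.6064, 0.3209, 0.0402]
eef_rot: [175.7, 0.7, -80.0]
contact_force: [-7.3, -3.0, 14.3]
gripper_width: 0.0399
t 11.2333 pos [0.6064 0.3209 0.0402] rpy [175.7   0.7 -80. ] F [-7.3 -3.  14.3] w 0.0399 q6 -30.0
need x,y,z units [ 0.05  0.04 -0.03] yaw units 0.07
tool z [-7.590e-02 -9.000e-04 -9.971e-01] deg tilt 4.35 qd [ 0.4 -0.2 -0.6  0.6  0.7 -0.1]
```

Contact came at the expected height, so I release and rise.

```bash

python3 -m inch '[{"x":0,"y":0,"z":0,"yaw":0},{"x":0,"y":0,"z":0,"yaw":0},{"x":0,"y":0,"z":0,"yaw":0},{"x":0,"y":0,"z":0,"yaw":0},{"x":0,"y":0,"z":0,"yaw":0}]' 0.3 10
python3 dl.py 0.606 0.32 0.16 -80
python3 -m inch '[{"x":0,"y":0,"z":-0.5,"yaw":0},{"x":0,"y":0,"z":-0.8,"yaw":0},{"x":0,"y":0,"z":-1,"yaw":0},{"x":0,"y":0,"z":-1,"yaw":0},{"x":0,"y":0,"z":-1,"yaw":0}]'
python3 dl.py 0.606 0.32 0.16 -80
python3 cap.py 4 wrist top|grep -v time
```

```text
time_s: 11.65
tcp_pos: [0.6089, 0.3222, 0.044]
eef_rot: [176.1, 0.8, -79.9]
contact_force: [-0.1, 0.6, 0.1]
gripper_width: 0.0569
t 11.65 pos [0.6089 0.3222 0.044 ] rpy [176.1   0.8 -79.9] F [-0.1  0.6  0.1] w 0.0569 q6 -30.0
need x,y,z units [ 0.    0.45 -4.62] yaw units 0.02
tool z [-0.07    0.0018 -0.9975] deg tilt 4.02 qd [-0.1 -0.1  0.3  0.3  0.2  0. ]
time_s: 12.07
tcp_pos: [0.6144, 0.3198, 0.1507]
eef_rot: [175.5, 0.5, -80.0]
contact_force: [-0.1, 1.8, -0.0]
gripper_width: 0.0569
t 12.0667 pos [0.6144 0.3198 0.1507] rpy [175.5   0.5 -80. ] F [-0.1  1.8 -0. ] w 0.0569 q6 -31.0
need x,y,z units [-0.07  0.36 -0.35] yaw units 0.01
tool z [-0.079  -0.0057 -0.9969] deg tilt 4.54 qd [ -1.3 -12.6  23.4   1.2 -35.9  -0.9]
wrist [[371.6, 0.0, 314.4], [0.0, 371.6, 244.3], [0.0, 0.0, 1.0]] [[-0.981, -0.15, -0.121, 0.639], [-0.176, 0.954, 0.241, 0.254], [0.079, 0.258, -0.963, 0.297], [0.0, 0.0, 0.0, 1.0]]
top [[505.0, 0.0, 324.4], [0.0, 505.0, 234.3], [0.0, 0.0, 1.0]] [[0.149, -0.968, 0.201, 0.395], [-0.989, -0.145, 0.036, -0.026], [-0.006, -0.204, -0.979, 1.009], [0.0, 0.0, 0.0, 1.0]]
       -67.38569975, -30.7258661 ]), 'qd': array([ 0.1097443 ,  1.86045182, -3.71093628, -1.63208416,  3.32845743,
        0.12851158]), 'joint_torque': array([-1.23292990e-01, -6.43437696e+01,  2.70562845e+01,  6.28807828e+00,
       -1.08083032e+00, -3.24290909e-02]), 'tcp_pos': array([0.61731026, 0.32139338, 0.15543868]), 'eef_rot': array([175.98437351,   0.6666652 , -79.93145606]), 'contact_force': array([ 0.19885165,  0.16015081, -0.05369394]), 'moment': array([ 0.12411635, -0.35086507, -0.01102785]), 'gripper_width': 0.05709826069594144}
```

View pics/wrist_4.png

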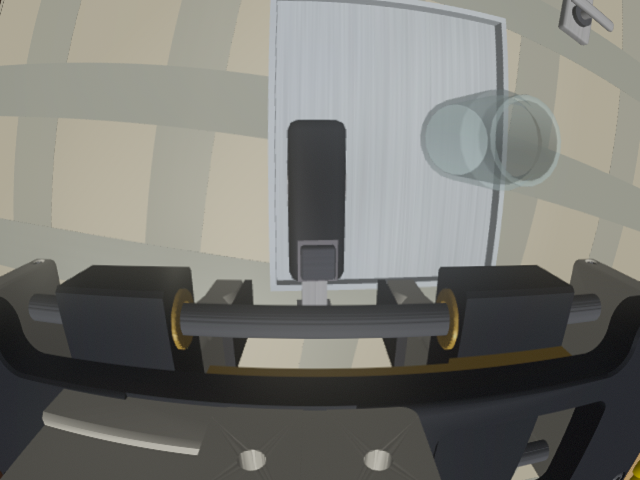

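The wrist view shows the rule flat in the tray: case (288–346, 120–280), pad at (319,260), and the blade crossing the end rim at (315,285). The jar is untouched at (490,140). Now I measure the rule and pad in tray coordinates.

```bash
cat > rule.py <<'E'
import sys
from geo import *
p,d,K,T=load(sys.argv[1]); r0,r1,c0,c1=map(int,sys.argv[2:6])
a=np.radians(99.65); u=np.array([np.cos(a),np.sin(a)]); w=np.array([np.sin(a),-np.cos(a)]); C=np.array([.552,.2353])
P=fcloud(d,K,T); B=P[...,:2]-C; bu=B@u; bw=B@w; z=P[...,2]
m=np.zeros((480,640),bool); m[r0:r1,c0:c1]=True
k=m&(abs(z-.049)<.004)&(p.max(2)<90); q=np.c_[bu[k],bw[k]].astype(np.float32)
print("case top n,z",k.sum(),np.median(z[k]).round(4),"u range",np.percentile(q[:,0],[.5,99.5]).round(4),"w",np.percentile(q[:,1],[.5,99.5]).round(4),cv2.minAreaRect(q))
A=np.c_[bu[k],bw[k],np.ones(k.sum())]; print("slopes deg",np.degrees(np.linalg.lstsq(A,z[k],rcond=None)[0][:2]).round(2))
k=m&(z>.054)&(z<.066); print("pad n,z,u,w",k.sum(),np.median(z[k]).round(4),np.median(bu[k]).round(4),np.median(bw[k]).round(4))
rim=(abs(z-.017)<.003)&(abs(bu)<.13)&(abs(bw)<.11)
for nm,s in(("u-",rim&(bu<-.11)&(abs(bw)<.09)),("u+",rim&(bu>.108)&(abs(bw)<.09)),("w+",rim&(bw>.09)),("w-",rim&(bw<-.09))):
    x=(bu if nm[0]=="u" else bw)[s]; print(nm,len(x),np.percentile(x,[2,98]).round(4) if len(x)>5 else "")
E
python3 rule.py wrist_4 110 295 280 355; python3 dl.py 0.606 0.32 0.16 -80
```

```text
case top n,z 6928 0.0489 u range [-0.0136  0.093 ] w [0.0482 0.0856] ((0.04101380705833435, 0.06689419597387314), (0.038180816918611526, 0.11109331995248795), 89.244140625)
slopes deg [-0.04 -0.5 ]
pad n,z,u,w 1189 0.0582 0.0809 0.0667
u- 714 [-0.1224 -0.1167]
u+ 659 [0.1121 0.1293]
w+ 2000 [0.0948 0.1011]
w- 988 [-0.0989 -0.0926]
t 12.1667 pos [0.6173 0.3214 0.1554] rpy [176.    0.7 -79.9] F [ 0.2  0.2 -0.1] w 0.0571 q6 -31.0
need x,y,z units [-0.03  0.47 -0.15] yaw units 0.02
tool z [-7.100e-02 -8.000e-04 -9.975e-01] deg tilt 4.07 qd [ 0.1  1.9 -3.7 -1.6  3.3  0.1]
```

```bash

python3 -m inch '[{"x":0,"y":0,"z":-0.1,"yaw":-1},{"x":0,"y":0,"z":0,"yaw":-1},{"x":0,"y":0,"z":0,"yaw":-1},{"x":0,"y":0,"z":0,"yaw":-1},{"x":0,"y":0,"z":0,"yaw":-1}]'
python3 -m inch '[{"x":0,"y":0,"z":0,"yaw":-1},{"x":0,"y":0,"z":0,"yaw":-1},{"x":0,"y":0,"z":0,"yaw":-1},{"x":0,"y":0,"z":0,"yaw":-1},{"x":0,"y":0,"z":0,"yaw":-1}]'
python3 -m inch '[{"x":0,"y":0,"z":0,"yaw":-1},{"x":0,"y":0,"z":0,"yaw":-1},{"x":0,"y":0,"z":0,"yaw":-1},{"x":0,"y":0,"z":0,"yaw":-1},{"x":0,"y":0,"z":0,"yaw":-1}]'
python3 -m inch '[{"x":0,"y":0,"z":0,"yaw":-1},{"x":0,"y":0,"z":0,"yaw":-1},{"x":0,"y":0,"z":0,"yaw":-1},{"x":0,"y":0,"z":0,"yaw":-1},{"x":0,"y":0,"z":0,"yaw":-1}]'
python3 dl.py 0.6042 0.3262 0.12 9.0
```

```text
time_s: 12.58
tcp_pos: [0.6194, 0.3219, 0.1645]
eef_rot: [176.9, 2.1, -59.3]
contact_force: [-0.3, 0.3, -0.1]
gripper_width: 0.0567
time_s: 13.0
tcp_pos: [0.6206, 0.3217, 0.1681]
eef_rot: [178.0, 3.0, -38.2]
contact_force: [-0.3, 0.7, -1.1]
gripper_width: 0.0569
time_s: 13.42
tcp_pos: [0.6215, 0.3215, 0.1714]
eef_rot: [179.3, 3.3, -17.2]
contact_force: [-0.1, -0.2, -0.4]
gripper_width: 0.0568
time_s: 13.83
tcp_pos: [0.6224, 0.3213, 0.1746]
eef_rot: [-179.4, 3.2, 3.9]
contact_force: [-0.0, -0.6, 0.5]
gripper_width: 0.0568
t 13.8333 pos [0.6224 0.3213 0.1746] rpy [-179.4    3.2    3.9] F [-0.  -0.6  0.5] w 0.0568 q6 53.0
need x,y,z units [-0.59 -0.22  2.22] yaw units -1.27
tool z [-0.0569  0.0067 -0.9984] deg tilt 3.29 qd [-0.  -0.3  0.3  0.2 -0.5 50.1]
```

```bash

python3 -m inch '[{"x":-0.3,"y":-0.1,"z":0.6,"yaw":-0.6},{"x":-0.2,"y":-0.1,"z":0.8,"yaw":-0.5},{"x":0,"y":0,"z":0.8,"yaw":0},{"x":0,"y":0,"z":0,"yaw":0}]' -0.15 20
python3 dl.py 0.6042 0.3262 0.0635 9.2
python3 cap.py 5 wrist | grep -v time
```

```text
time_s: 14.17
tcp_pos: [0.608, 0.3261, 0.1232]
eef_rot: [-179.0, 2.8, 8.8]
contact_force: [-1.9, -0.2, -1.2]
gripper_width: 0.0389
t 14.1667 pos [0.608  0.3261 0.1232] rpy [-179.     2.8    8.8] F [-1.9 -0.2 -1.2] w 0.0389 q6 57.0
need x,y,z units [-0.03  0.02  2.39] yaw units -0.09
tool z [-0.0516  0.0101 -0.9986] deg tilt 3.01 qd [ 0.2 -2.3  2.6  1.2 -2.9  0.9]
wrist [[371.6, 0.0, 314.4], [0.0, 371.6, 244.3], [0.0, 0.0, 1.0]] [[0.154, -0.942, -0.297, 0.683], [-0.988, -0.152, -0.028, 0.334], [-0.018, 0.298, -0.954, 0.267], [0.0, 0.0, 0.0, 1.0]]
       -61.81582351,  57.15990757]), 'qd': array([-0.2513512 , -1.36069818,  2.99178043,  1.17065417, -1.28428625,
       -0.31112096]), 'joint_torque': array([ 7.30714272e-02, -6.32306957e+01,  2.55160832e+01,  5.87247178e+00,
        3.68445050e-01,  2.68391403e-02]), 'tcp_pos': array([0.60912307, 0.32654248, 0.12548171]), 'eef_rot': array([-178.94773742,    2.69390341,    8.84982872]), 'contact_force': array([0.50296967, 0.08496537, 0.12254772]), 'moment': array([-0.03776797, -0.17971758, -0.02224394]), 'gripper_width': 0.037987495418488136}
```

View pics/wrist_5.png

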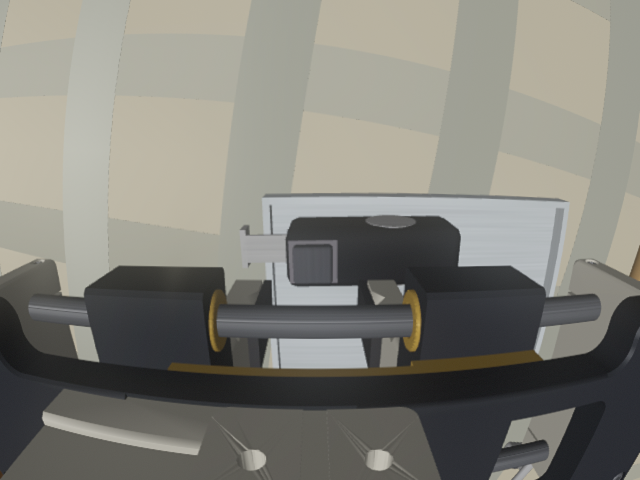

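This view shows the hook hanging outside the end rim at (247,245), with the rim at column 268. The pad at (313,263) sits between the fingers. I descend around it.

```bash

python3 dl.py 0.6042 0.3262 0.0635 9.2
python3 -m inch '[{"x":-0.05,"y":0,"z":0.6,"yaw":-0.1},{"x":0,"y":0,"z":0.6,"yaw":0},{"x":0,"y":0,"z":0.5,"yaw":0},{"x":0,"y":0,"z":0,"yaw":0}]' 
python3 dl.py 0.6042 0.3262 0.0635 9.2
```

```text
t 14.2167 pos [0.6091 0.3265 0.1255] rpy [-178.9    2.7    8.8] F [0.5 0.1 0.1] w 0.038 q6 57.0
need x,y,z units [-0.08  0.03  2.49] yaw units -0.09
tool z [-0.0493  0.0109 -0.9987] deg tilt 2.89 qd [-0.3 -1.4  3.   1.2 -1.3 -0.3]
time_s: 14.55
tcp_pos: [0.6096, 0.3285, 0.0887]
eef_rot: [-178.8, 2.2, 9.3]
contact_force: [-0.4, 0.3, -0.6]
gripper_width: 0.0369
t 14.55 pos [0.6096 0.3285 0.0887] rpy [-178.8    2.2    9.3] F [-0.4  0.3 -0.6] w 0.0369 q6 58.0
need x,y,z units [-0.19  0.08  1.01] yaw units 0.02
tool z [-0.0418  0.0146 -0.999 ] deg tilt 2.54 qd [-0.2 -1.7  2.5  1.1 -2.3 -0.1]
```

```bash

python3 -m inch '[{"x":-0.15,"y":0.08,"z":0.35,"yaw":0},{"x":-0.05,"y":0,"z":0.35,"yaw":0},{"x":0,"y":0,"z":0.3,"yaw":0},{"x":0,"y":0,"z":0,"yaw":0}]' 
python3 dl.py 0.6042 0.3262 0.0635 9.2
```

```text
time_s: 14.88
tcp_pos: [0.6054, 0.3266, 0.0651]
eef_rot: [-178.7, 2.0, 9.2]
contact_force: [-0.7, -0.6, -0.7]
gripper_width: 0.0371
t 14.8833 pos [0.6054 0.3266 0.0651] rpy [-178.7    2.     9.2] F [-0.7 -0.6 -0.7] w 0.0371 q6 58.0
need x,y,z units [-0.05  0.01  0.07] yaw units 0.01
tool z [-0.0383  0.0167 -0.9991] deg tilt 2.4 qd [ 0.1 -0.8  0.6  0.5 -0.7 -0.1]
```

```bash

python3 -m inch '[{"x":-0.03,"y":0,"z":0.1,"yaw":0},{"x":0,"y":0,"z":0.06,"yaw":0},{"x":0,"y":0,"z":0.04,"yaw":0}]' -0.38 20
python3 dl.py 0.6042 0.3262 0.0625 9.2
```

```text
time_s: 15.13
tcp_pos: [0.6049, 0.3262, 0.0608]
eef_rot: [-178.8, 2.0, 9.3]
contact_force: [-1.4, -3.9, 10.4]
gripper_width: 0.0282
t 15.1333 pos [0.6049 0.3262 0.0608] rpy [-178.8    2.     9.3] F [-1.4 -3.9 10.4] w 0.0282 q6 58.0
need x,y,z units [-0.03 -0.01 -0.07] yaw units 0.02
tool z [-0.0375  0.0158 -0.9992] deg tilt 2.33 qd [-0.2  0.1 -0.4  0.8  0.2 -0.1]
```

```bash

python3 -m inch '[{"x":0,"y":0,"z":-0.08,"yaw":0}]'
python3 dl.py 0.6042 0.3262 0.0625 9.2
python3 cap.py 6 wrist side | grep -v time
python3 - <<'E'
import cv2,numpy as np
a=cv2.imread("pics/side_6.png")[230:480,180:420]; b=cv2.imread("pics/wrist_6.png")[170:400,200:480]
cv2.imwrite("pics/m6.png",np.hstack([cv2.resize(a,(400,417)),cv2.resize(b,(400,417))]))
E
```

```text
time_s: 15.22
tcp_pos: [0.6049, 0.3261, 0.0627]
eef_rot: [-178.8, 2.0, 9.3]
contact_force: [-0.4, 1.3, -1.0]
gripper_width: 0.0276
t 15.2167 pos [0.6049 0.3261 0.0627] rpy [-178.8    2.     9.3] F [-0.4  1.3 -1. ] w 0.0276 q6 58.0
need x,y,z units [-0.03 -0.01  0.01] yaw units 0.02
tool z [-0.0377  0.0157 -0.9992] deg tilt 2.34 qd [ 0.1 -1.7  1.7  0.1 -3.1 -0.1]
wrist [[371.6, 0.0, 314.4], [0.0, 371.6, 244.3], [0.0, 0.0, 1.0]] [[0.162, -0.945, -0.283, 0.677], [-0.987, -0.161, -0.025, 0.334], [-0.022, 0.284, -0.959, 0.208], [0.0, 0.0, 0.0, 1.0]]
side [[551.3, 0.0, 315.5], [0.0, 551.3, 242.5], [0.0, 0.0, 1.0]] [[-0.966, -0.178, 0.187, 0.405], [-0.258, 0.704, -0.662, 0.666], [-0.014, -0.688, -0.726, 0.812], [0.0, 0.0, 0.0, 1.0]]
       -53.78400301,  57.50811526]), 'qd': array([-0.08985358,  0.19353811, -0.06407768,  0.03944635,  0.16061088,
       -0.08524026]), 'joint_torque': array([-9.95550910e-02, -6.62132335e+01,  2.44414061e+01,  5.73640287e+00,
       -6.06978801e-02,  5.04331604e-05]), 'tcp_pos': array([0.60528971, 0.32647854, 0.06325809]), 'eef_rot': array([-178.72822979,    1.93077892,    9.28383903]), 'contact_force': array([-0.09893819, -0.31459828,  0.31542424]), 'moment': array([-0.02774801, -0.19606656, -0.0168455 ]), 'gripper_width': 0.027057042311353856}
```

View pics/m6.png

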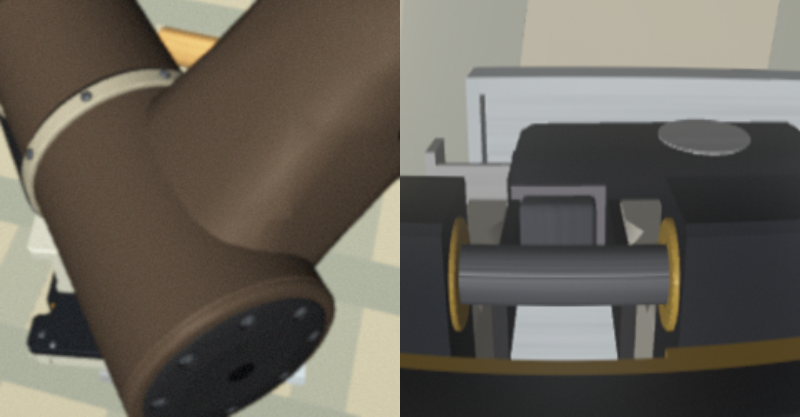

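Both fingers straddle the pad (crop right, pad at (560,220)), and the hook is still over the rim. I drag toward −u with tool +y.

```bash

python3 -m inch '[{"x":0,"y":0.3,"z":0.02,"yaw":0},{"x":0,"y":0.3,"z":0.01,"yaw":0},{"x":0,"y":0.3,"z":0.01,"yaw":0}]'
python3 -m inch '[{"x":0,"y":0.3,"z":0.01,"yaw":0},{"x":0,"y":0.3,"z":0.01,"yaw":0}]'
python3 dl.py 0.620 0.233 0.0625 9.65
```

```text
time_s: 15.57
tcp_pos: [0.6101, 0.3084, 0.0632]
eef_rot: [-178.4, 1.6, 9.4]
contact_force: [-1.4, 4.4, 1.7]
gripper_width: 0.0272
time_s: 15.73
tcp_pos: [0.6131, 0.2951, 0.0632]
eef_rot: [-178.2, 1.5, 9.5]
contact_force: [-2.6, 5.2, 2.0]
gripper_width: 0.0273
t 15.7333 pos [0.6131 0.2951 0.0632] rpy [-178.2    1.5    9.5] F [-2.6  5.2  2. ] w 0.0273 q6 60.0
need x,y,z units [-0.14  2.49 -0.05] yaw units -0.04
tool z [-0.0301  0.0268 -0.9992] deg tilt 2.31 qd [-6.5 -1.9 -3.4 -0.7  2.6  7.3]
```

```bash

python3 -m inch '[{"x":-0.05,"y":0.3,"z":0.01,"yaw":0},{"x":-0.05,"y":0.3,"z":0.01,"yaw":0},{"x":-0.03,"y":0.3,"z":0.01,"yaw":0},{"x":-0.02,"y":0.3,"z":0.01,"yaw":0}]'
python3 dl.py 0.6213 0.2279 0.063 9.65
```

```text
time_s: 16.07
tcp_pos: [0.6166, 0.2671, 0.0631]
eef_rot: [-177.8, 1.0, 9.5]
contact_force: [-0.1, 7.3, 1.0]
gripper_width: 0.0269
t 16.0667 pos [0.6166 0.2671 0.0631] rpy [-177.8    1.     9.5] F [-0.1  7.3  1. ] w 0.0269 q6 63.0
need x,y,z units [-0.08  1.58 -0.05] yaw units -0.03
tool z [-0.0237  0.0347 -0.9991] deg tilt 2.41 qd [-6.8 -2.1 -3.7 -0.6  3.   7.4]
```

```bash

python3 -m inch '[{"x":-0.03,"y":0.3,"z":0,"yaw":0},{"x":-0.03,"y":0.3,"z":0,"yaw":0},{"x":-0.02,"y":0.3,"z":0,"yaw":0}]'
python3 dl.py 0.6213 0.2279 0.063 9.65
python3 cap.py 7 wrist | grep -v time; python3 rule.py wrist_7 150 320 240 640
```

```text
time_s: 16.32
tcp_pos: [0.6195, 0.2451, 0.0631]
eef_rot: [-177.6, 0.8, 9.5]
contact_force: [-0.5, 6.0, 1.5]
gripper_width: 0.0269
t 16.3167 pos [0.6195 0.2451 0.0631] rpy [-177.6    0.8    9.5] F [-0.5  6.   1.5] w 0.0269 q6 65.0
need x,y,z units [-0.04  0.69 -0.02] yaw units -0.03
tool z [-0.0205  0.0388 -0.999 ] deg tilt 2.51 qd [-7.2 -1.8 -3.3 -0.5  2.   7.6]
wrist [[371.6, 0.0, 314.4], [0.0, 371.6, 244.3], [0.0, 0.0, 1.0]] [[0.166, -0.949, -0.267, 0.689], [-0.985, -0.171, -0.004, 0.25], [-0.042, 0.263, -0.964, 0.209], [0.0, 0.0, 0.0, 1.0]]
       -50.9034137 ,  64.71582961]), 'qd': array([ 0.35482149,  0.19275878,  0.31461475,  0.56037374, -0.70856444,
       -1.59051895]), 'joint_torque': array([  0.78702556, -62.35033751,  23.98673773,   5.83838582,
        -0.39855008,  -0.12144703]), 'tcp_pos': array([0.61946861, 0.24350137, 0.06306315]), 'eef_rot': array([-177.64760403,    0.82660371,    9.49543549]), 'contact_force': array([0.90999034, 2.36939251, 0.03892209]), 'moment': array([ 0.686799  , -0.3843847 , -0.08882204]), 'gripper_width': 0.027266524468777247}
case top n,z 2198 0.0477 u range [-0.0935  0.0154] w [0.0679 0.086 ] ((-0.03936649486422539, 0.07522442191839218), (0.11099977791309357, 0.02217475324869156), 0.4080270826816559)
slopes deg [  0.89 -21.68]
pad n,z,u,w 1886 0.058 -0.0006 0.0766
u- 399 [-0.1228 -0.117 ]
u+ 217 [0.112  0.1201]
w+ 4318 [0.0929 0.1015]
w- 0
```

```bash

python3 -m inch '[{"x":-0.02,"y":0.25,"z":0,"yaw":0},{"x":-0.02,"y":0.25,"z":0,"yaw":0},{"x":0,"y":0.2,"z":0,"yaw":0}]'
python3 -m inch '[{"x":0,"y":0.15,"z":0,"yaw":0}]'
python3 -m inch '[{"x":0,"y":0.15,"z":0,"yaw":0}]'
python3 dl.py 0.6213 0.2279 0.063 9.65
```

```text
time_s: 16.62
tcp_pos: [0.6223, 0.2265, 0.0631]
eef_rot: [-177.5, 0.7, 9.5]
contact_force: [-2.1, 5.7, 1.1]
gripper_width: 0.0272
time_s: 16.7
tcp_pos: [0.6232, 0.2242, 0.0633]
eef_rot: [-177.4, 0.6, 9.5]
contact_force: [-6.2, 21.7, 3.9]
gripper_width: 0.0273
time_s: 16.78
tcp_pos: [0.624, 0.2237, 0.0638]
eef_rot: [-177.1, 0.4, 9.4]
contact_force: [-8.1, 22.4, 3.8]
gripper_width: 0.0269
t 16.7833 pos [0.624  0.2237 0.0638] rpy [-177.1    0.4    9.4] F [-8.1 22.4  3.8] w 0.0269 q6 67.0
need x,y,z units [-0.08 -0.18  0.04] yaw units -0.05
tool z [-0.0155  0.049  -0.9987] deg tilt 2.95 qd [-2.4 -0.9  0.4 -2.6  1.4  4.2]
```

It butted: the force jumped to 22 N at the predicted position. I open the cage, rise and check.

```bash

python3 -m inch '[{"x":0,"y":0,"z":0,"yaw":0},{"x":0,"y":0,"z":0,"yaw":0},{"x":0,"y":0,"z":0,"yaw":0},{"x":0,"y":0,"z":0,"yaw":0}]' 0.05
python3 -m inch '[{"x":0,"y":0,"z":-0.4,"yaw":0},{"x":0,"y":0,"z":-0.5,"yaw":0},{"x":0,"y":0,"z":-0.6,"yaw":0},{"x":0,"y":0,"z":-0.4,"yaw":0},{"x":0,"y":0,"z":0,"yaw":0}]' 
python3 dl.py 0.6213 0.2279 0.063 9.65
python3 cap.py 8 wrist | grep -v time; python3 rule.py wrist_8 150 320 220 640
```

```text
time_s: 17.12
tcp_pos: [0.6228, 0.2226, 0.0636]
eef_rot: [-177.1, 0.6, 9.5]
contact_force: [0.6, -1.0, 0.6]
gripper_width: 0.0445
time_s: 17.53
tcp_pos: [0.6233, 0.2168, 0.1147]
eef_rot: [-177.4, 0.8, 9.4]
contact_force: [-0.1, 0.2, 0.3]
gripper_width: 0.046
t 17.5333 pos [0.6233 0.2168 0.1147] rpy [-177.4    0.8    9.4] F [-0.1  0.2  0.3] w 0.046 q6 67.0
need x,y,z units [ 0.02 -0.36  2.09] yaw units -0.07
tool z [-0.0207  0.0432 -0.9989] deg tilt 2.75 qd [-0.2 -0.5 -0.1 -0.1  0.3  0. ]
wrist [[371.6, 0.0, 314.4], [0.0, 371.6, 244.3], [0.0, 0.0, 1.0]] [[0.164, -0.95, -0.267, 0.693], [-0.985, -0.17, 0.001, 0.221], [-0.047, 0.263, -0.964, 0.261], [0.0, 0.0, 0.0, 1.0]]
       -56.25520917,  66.70060252]), 'qd': array([ 0.1538054 ,  1.23563976, -1.42414577, -0.5948405 ,  1.31720288,
       -0.03208565]), 'joint_torque': array([-1.22672174e-02, -5.95042312e+01,  2.54383922e+01,  5.84328085e+00,
       -1.41409482e-01, -2.23534073e-03]), 'tcp_pos': array([0.62316703, 0.21682491, 0.1140107 ]), 'eef_rot': array([-177.35282969,    0.77794574,    9.38238844]), 'contact_force': array([ 0.92371728,  0.03451883, -0.16364469]), 'moment': array([-0.19322159, -0.16750765, -0.02416624]), 'gripper_width': 0.04643573184128242}
case top n,z 6659 0.0489 u range [-0.114  -0.0039] w [0.0491 0.0857] ((-0.059356801211833954, 0.06714894622564316), (0.11237651854753494, 0.03783285617828369), 1.4369914531707764)
slopes deg [-0.29 -2.38]
pad n,z,u,w 1555 0.0561 -0.0201 0.0678
u- 124 [-0.1224 -0.1123]
u+ 200 [0.1118 0.1186]
w+ 2751 [0.0927 0.1014]
w- 0
```

View pics/wrist_8.png

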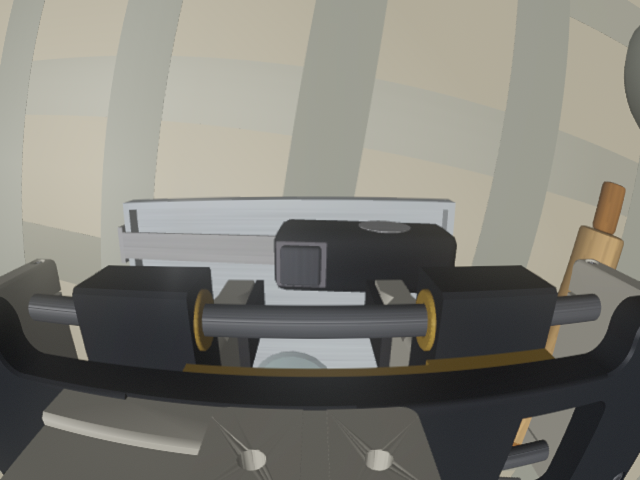

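The case's rear (u≈−0.117) sits at the rim's inner face, the blade is drawn out and the hook is at the far rim (col 122). I check the pad height, then press.

```bash

python3 - <<'E'
from geo import *
p,d,K,T=load("wrist_8"); P=fcloud(d,K,T)
print("pad top z",np.percentile(P[252:278,288:318,2],[10,50,90]).round(4),"case top z",np.percentile(P[245:275,350:420,2],[10,50,90]).round(4), "blade",np.percentile(P[243:252,180:250,2],[10,50,90]).round(4))
E
python3 -m inch '[{"x":0,"y":-0.2,"z":0.3,"yaw":0},{"x":0,"y":-0.15,"z":0.4,"yaw":0},{"x":0,"y":0,"z":0.2,"yaw":0},{"x":0,"y":0,"z":0,"yaw":0},{"x":0,"y":0,"z":0,"yaw":0}]' -1 20
python3 dl.py 0.6216 0.2274 0.072 9.65
```

```text
pad top z [0.0554 0.0562 0.057 ] case top z [0.0485 0.0493 0.0501] blade [0.0215 0.0223 0.0231]
time_s: 18.0
tcp_pos: [0.6195, 0.2269, 0.0874]
eef_rot: [-177.4, 1.0, 9.3]
contact_force: [-0.0, -0.7, 0.1]
gripper_width: 0.0185
t 18.0 pos [0.6195 0.2269 0.0874] rpy [-177.4    1.     9.3] F [-0.  -0.7  0.1] w 0.0185 q6 66.0
need x,y,z units [0.1  0.02 0.61] yaw units -0.08
tool z [-0.0238  0.0423 -0.9988] deg tilt 2.78 qd [ 0.3  1.2 -0.9 -0.2  0.5  0. ]
```

```bash

python3 -m inch '[{"x":0.1,"y":0.02,"z":0.25,"yaw":0},{"x":0,"y":0.01,"z":0.2,"yaw":0},{"x":0,"y":0,"z":0.1,"yaw":0},{"x":0,"y":0,"z":0,"yaw":0}]'
python3 dl.py 0.6216 0.2274 0.064 9.65
```

```text
time_s: 18.33
tcp_pos: [0.6213, 0.2269, 0.0702]
eef_rot: [-177.5, 1.1, 9.4]
contact_force: [-0.4, 0.0, -0.3]
gripper_width: 0.0005
t 18.3333 pos [0.6213 0.2269 0.0702] rpy [-177.5    1.1    9.4] F [-0.4  0.  -0.3] w 0.0005 q6 66.0
need x,y,z units [ 0.02 -0.01  0.25] yaw units -0.07
tool z [-0.0263  0.0406 -0.9988] deg tilt 2.77 qd [-0.2  0.4 -0.1  0.  -0.   0.1]
```

```bash

python3 -m inch '[{"x":0,"y":0.01,"z":0.12,"yaw":0}]'
python3 -m inch '[{"x":0,"y":0.01,"z":0.15,"yaw":0}]'
python3 -m inch '[{"x":0,"y":0.01,"z":0.2,"yaw":0}]'
python3 dl.py 0.6216 0.2274 0.064 9.65
```

```text
time_s: 18.42
tcp_pos: [0.6216, 0.2268, 0.0673]
eef_rot: [-177.5, 1.1, 9.4]
contact_force: [0.1, 0.3, 4.4]
gripper_width: 0.0005
time_s: 18.5
tcp_pos: [0.6219, 0.2269, 0.064]
eef_rot: [-177.4, 1.0, 9.4]
contact_force: [-3.9, -1.6, 18.0]
gripper_width: 0.0006
time_s: 18.58
tcp_pos: [0.6231, 0.227, 0.0631]
eef_rot: [-177.5, 0.9, 9.5]
contact_force: [-20.1, -2.1, 61.4]
gripper_width: 0.0005
t 18.5833 pos [0.6231 0.227  0.0631] rpy [-177.5    0.9    9.5] F [-20.1  -2.1  61.4] w 0.0005 q6 66.0
need x,y,z units [-0.06 -0.03 -0.04] yaw units -0.04
tool z [-0.022   0.041  -0.9989] deg tilt 2.67 qd [ 0.4  0.1 -0.6  1.   2.8  0.5]
```

The pad bottomed out at the expected height, pressed harder than needed. I lift off straight away.

```bash

python3 -m inch '[{"x":0,"y":0,"z":-0.3,"yaw":0},{"x":0,"y":0,"z":-0.5,"yaw":0},{"x":0,"y":0,"z":-0.8,"yaw":0},{"x":0,"y":0,"z":-0.8,"yaw":0},{"x":0,"y":0,"z":-0.3,"yaw":0}]'
python3 cap.py 9 wrist | grep -v time; python3 rule.py wrist_9 150 320 220 640
python3 dl.py 0.6216 0.2274 0.064 9.65
```

```text
time_s: 19.0
tcp_pos: [0.624, 0.2236, 0.1337]
eef_rot: [-177.5, 0.9, 9.5]
contact_force: [0.5, 0.3, 1.3]
gripper_width: 0.0006
wrist [[371.6, 0.0, 314.4], [0.0, 371.6, 244.3], [0.0, 0.0, 1.0]] [[0.166, -0.949, -0.268, 0.694], [-0.985, -0.172, -0.002, 0.228], [-0.044, 0.265, -0.963, 0.28], [0.0, 0.0, 0.0, 1.0]]
       -58.72328068,  66.09168698]), 'qd': array([ 0.15112504,  1.23762309, -1.58616882, -0.57062409,  2.98812398,
        0.08809734]), 'joint_torque': array([ 1.91203348e-02, -5.47416472e+01,  2.37102288e+01,  5.29481471e+00,
       -4.03536810e-02,  1.98749418e-03]), 'tcp_pos': array([0.62427241, 0.22376241, 0.13435664]), 'eef_rot': array([-177.48140933,    0.7984088 ,    9.52608227]), 'contact_force': array([0.24465454, 1.08283628, 1.50721175]), 'moment': array([-0.089061  , -0.28973998,  0.02884726]), 'gripper_width': 0.0003691914884735859}
case top n,z 5402 0.049 u range [-0.1142 -0.0038] w [0.051  0.0854] ((-0.059024788439273834, 0.06778497993946075), (0.03682873398065567, 0.11216708272695541), 89.72015380859375)
slopes deg [ 0.8 -5.4]
pad n,z,u,w 68 0.0542 -0.0173 0.067
u- 106 [-0.1224 -0.1116]
u+ 458 [0.1117 0.1185]
w+ 2404 [0.0925 0.1015]
w- 0 
t 19.05 pos [0.6243 0.2238 0.1344] rpy [-177.5    0.8    9.5] F [0.2 1.1 1.5] w 0.0004 q6 66.0
need x,y,z units [-0.04 -0.04  2.82] yaw units -0.03
tool z [-0.021   0.041  -0.9989] deg tilt 2.64 qd [ 0.2  1.2 -1.6 -0.6  3.   0.1]
```

View pics/wrist_9.png

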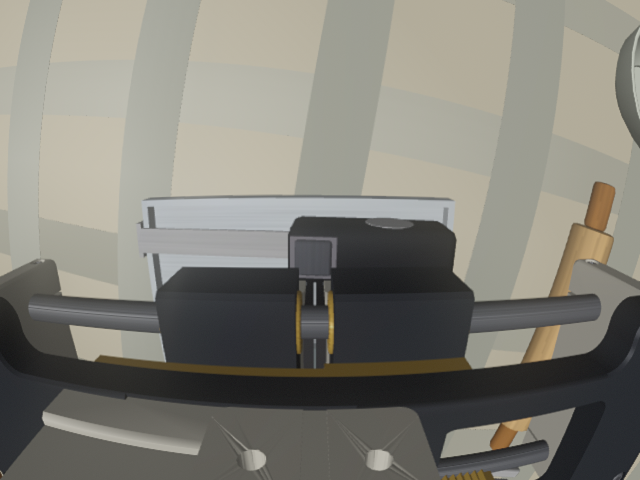

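The pad is down and the case is still against the rim. I move the arm clear and do a final check with the fixed cameras.

```bash

python3 -m inch '[{"x":0,"y":0,"z":-1,"yaw":0},{"x":0,"y":0,"z":-1,"yaw":0},{"x":0,"y":0,"z":-1,"yaw":0},{"x":0,"y":0,"z":-1,"yaw":0},{"x":0,"y":0.5,"z":-0.5,"yaw":0}]' | head -2
python3 -m inch '[{"x":-0.2,"y":1,"z":0,"yaw":0},{"x":-0.2,"y":1,"z":0,"yaw":0},{"x":-0.2,"y":1,"z":0,"yaw":0},{"x":-0.2,"y":1,"z":0,"yaw":0},{"x":-0.2,"y":1,"z":0,"yaw":0}]'| head -2
python3 -m inch '[{"x":-0.2,"y":1,"z":0,"yaw":0},{"x":-0.2,"y":1,"z":0,"yaw":0},{"x":-0.2,"y":1,"z":0,"yaw":0},{"x":-0.2,"y":1,"z":0,"yaw":0},{"x":-0.2,"y":1,"z":0,"yaw":0}]'| head -2
python3 -m inch '[{"x":-0.2,"y":1,"z":0,"yaw":0},{"x":-0.2,"y":1,"z":0,"yaw":0},{"x":-0.2,"y":1,"z":0,"yaw":0},{"x":0,"y":0.5,"z":0,"yaw":0},{"x":0,"y":0,"z":0,"yaw":0}]'
python3 cap.py 10 top side | grep -v time
python3 - <<'E'
from geo import *
a=np.radians(99.65); u=np.array([np.cos(a),np.sin(a)]); w=np.array([np.sin(a),-np.cos(a)]); C=np.array([.552,.2353])
for n in("top_10","side_10"):
    p,d,K,T=load(n); P=cloud(d,K,T); B=P[...,:2]-C; bu=B@u; bw=B@w; z=P[...,2]
    k=(p.max(2)<95)&(abs(z-.049)<.004)&(abs(bu)<.14)&(bw>.03)&(bw<.1)
    q=np.c_[bu[k],bw[k]].astype(np.float32); print(n,k.sum(),cv2.minAreaRect(q) if k.sum()>5 else "")
    k=(z>.0515)&(z<.065)&(abs(bu)<.14)&(bw>.03)&(bw<.1); print(" pad",k.sum(),np.median(z[k]),np.median(bu[k]))
a=cv2.resize(load("top_10")[0][150:330,120:320,::-1],(400,360));b=cv2.resize(load("side_10")[0][290:470,210:410,::-1],(400,360))
cv2.imwrite("pics/m10.png",np.hstack([a,b]))
for n in "top","side":
    print(n,"changed px", (np.abs(load(n+"_10")[0].astype(int)-load(n+"_0")[0]).max(2)>40).sum())
E
```

```text
time_s: 19.47
tcp_pos: [0.6257, 0.2067, 0.2421]
time_s: 19.88
tcp_pos: [0.6221, 0.0766, 0.2354]
time_s: 20.3
tcp_pos: [0.6148, -0.0592, 0.2232]
time_s: 20.72
tcp_pos: [0.6101, -0.1585, 0.2119]
eef_rot: [-177.2, 2.2, 9.4]
contact_force: [-0.2, -0.0, -0.5]
gripper_width: -0.0
top [[505.0, 0.0, 324.4], [0.0, 505.0, 234.3], [0.0, 0.0, 1.0]] [[0.149, -0.968, 0.201, 0.395], [-0.989, -0.145, 0.036, -0.026], [-0.006, -0.204, -0.979, 1.009], [0.0, 0.0, 0.0, 1.0]]
side [[551.3, 0.0, 315.5], [0.0, 551.3, 242.5], [0.0, 0.0, 1.0]] [[-0.966, -0.178, 0.187, 0.405], [-0.258, 0.704, -0.662, 0.666], [-0.014, -0.688, -0.726, 0.812], [0.0, 0.0, 0.0, 1.0]]
       -69.63770021,  98.60913164]), 'qd': array([ 1.62971332, -0.72145754,  0.32385949, -0.01516547, -0.16073265,
       -0.48903629]), 'joint_torque': array([-1.18859053e+00, -5.54049504e+01,  2.86147714e+01,  6.71306401e+00,
       -5.42413210e-02,  1.39138964e-01]), 'tcp_pos': array([ 0.61011224, -0.15653528,  0.21222331]), 'eef_rot': array([-177.19254669,    2.15476946,    9.48059791]), 'contact_force': array([ 0.40093868, -0.3007718 ,  0.20790572]), 'moment': array([-0.15324655, -0.13251168,  0.00467445]), 'gripper_width': 0.0007800105788168717}
top_10 7 ((-0.009299557656049728, 0.07474741339683533), (0.003975613508373499, 0.016082406044006348), 9.800148963928223)
 pad 18 0.052838876397680645 -0.009105471448478467
side_10 1175 ((-0.05731198564171791, 0.06415300816297531), (0.11286312341690063, 0.03852573409676552), 1.0083924531936646)
 pad 158 0.05275622605371977 -0.01702497717391568
top changed px 281699
side changed px 9206
```

View pics/m10.png

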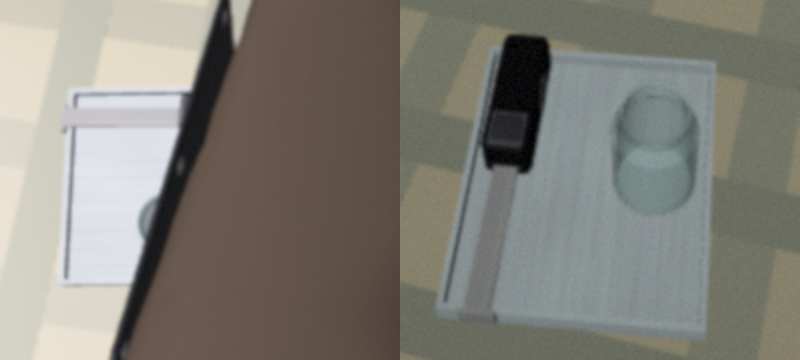

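Pad height 0.0528 m is the locked height, and the case, blade and hook are in place. One quick check of the bystanders, then I hand in.

```bash
python3 - <<'E'
from geo import *
a=load("side_0")[0].astype(int); b=load("side_10")[0].astype(int); D=np.abs(a-b).max(2)>40
for n,(x0,x1,y0,y1) in dict(jar=(312,362,328,400),pin=(250,402,242,292),bowl=(178,254,188,248),opener=(408,452,262,330)).items():
    print(n,"changed px",D[y0:y1,x0:x1].sum(),"of",(x1-x0)*(y1-y0))
from plant import r
print(r.close_job(), r.get_state()["time_s"])
E
```

```text
jar changed px 0 of 3600
pin changed px 0 of 7600
bowl changed px 0 of 4560
opener changed px 0 of 2992
the job is handed in; nothing more can be done
the job is handed in; nothing more can be done
```

The job is handed in. The rule lies flat in the tray beside the jar, locked and let go of, and the arm was moved clear at about 21 s of the 51 s.

**What I did**
1. I gripped the rule by its case, carried it over and set it down with its hook outside the +x short rim.
2. I straddled the thumb lock loosely and drew the case back until it butted against the opposite rim. The force jumped to about 22 N at the predicted position.
3. I let go, then pressed the lock down with the closed fingertips.

**Last checks**
- **Position:** the case centre is at −57.3 mm (side camera) or −59.0 mm (wrist camera) along the tray, against a target of −57.5 mm. The cameras differ by 1–2 mm, which is within calibration. By the wrist camera, the rear end is at the rim's inner face.
- **Lock:** the pad top is 52.8 mm above the table, where 53 mm means locked.
- **Hook:** it was seen outside the rim before the pull, and the blade reaches over that rim in the final side view.
- **Bystanders:** no pixels changed around the jar, rolling pin, bowl or can opener in the side view. The arm blocked most of the last top view, so that view could not confirm it.

**Not as clean as I wanted**
- **Press force:** the fingertip press peaked at about 61 N, more than needed. That is under the 120 N wrist limit, and it came from the fingertips, not the gripper's body.
- **Lock height before the press:** the pad read about 2 mm lower just after butting than before the last stretch of the pull. It may have been rubbed down slightly as the case met the rim, or it may be measurement noise.

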